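# Rivet a sprung carton flap shut

### The job

Close the carton with the large plastic rivet: take it from the rivet tray, put it down through the hole in the top flap with its centre pin still up, then push the pin in until it is flush with the collar, so that the rivet bites and holds the sprung flap down. The board dents easily, so ease the pin in slowly and stop pushing as soon as it is home, and leave the small rivets, the tape roll and the parcel where they are.

Things in the scene. Friction and masses are not known exactly. Their poses are not given: they have to be found in the camera images.
- carton: Brown double-wall cardboard carton, fixed, packed to bulging, walls 224 (x) by 300 (y) by 120 mm high. Origin: centre of its underside, z up. Its springy top flap (7 mm board, as large as the carton) is creased along the -x edge and stands a little open at the +x edge. Below lies an equal inner flap (16 mm hole under the flap's hole) on the contents; it does not give.
- hole (a point): Centre of the mouth of the flap's 14 mm round through hole, on its upper face, 165 mm from the crease; z: flap's upward normal, x: away from the crease. Now 5 to 10 mm up: some 2 N push it shut onto the inner flap, at a depth that differs by carton and cannot be seen (mouth then 134 to 144 mm above the bench). It springs up again unless a set rivet holds it.
- rivet: Large black plastic rivet upright in a tray hole. Origin: centre of its flange's underside, z up. Flange 36 mm across, 3 mm thick; on it a 26 mm round collar to grip, z 3 to 11 mm; 12.5 mm shank 29 mm long, conical tip. 13 mm centre pin in the collar, top at z 21 mm. Pushing the pin spreads four wings (z -15.5 to -24 mm) by 4.5 mm; they lock only below both flaps.
- pin (a joint): How far the rivet's centre pin has been pushed in, m: 0 at the start (top 10 mm above the collar), 0.010 fully in (top level with the collar, hard stop). It is a friction fit: it slides at about 8 N either way and stays where it is left. At the stop the force steps up; the board under the flange dents at 30 N.
- tray: White plastic rivet tray, fixed, 190 (x) by 60 (y) by 36 mm high, with three 15 mm holes, 34 mm deep, on its long centre line at x = -60, 0 and +60 mm. Origin at the centre of its underside, z up. The rivets hang in the holes by their flanges, which rest on its top.
- small_a: A small black rivet (flange 24 mm, collar 16 mm, top of its pin 13.5 mm above the flange's underside) standing in another tray hole; not for this carton. Origin at the centre of its flange's underside.
- small_b: A second small rivet, the same as the other, in the remaining tray hole.
- tape: Roll of packing tape lying flat, 100 mm across, 48 mm high. Origin at the centre of its underside.
- parcel: Small packed parcel, 160 by 110 by 60 mm high. Origin at the centre of its underside.

How it is judged:
On the way:
1. the large rivet stands in the flap's hole, its flange down on the flap, its pin still up (distance between rivet and hole below 0.004 m and angle between the z axis of rivet and the z axis of hole, either way round below 0.15 rad and value of joint pin below 0.003 m), for 0.1 s.
At the end, for the whole second after the job is handed in: The rivet's flange sits on the flap at the hole (origin within 3 mm of the hole's mouth, within 6 degrees of square), its pin is pushed in to within 1.2 mm of flush, the flap is held down (hole's mouth less than 146 mm above the carton's underside), and the rivet is at rest, let go (value of joint pin above 0.0088 m and distance between rivet and hole below 0.003 m and angle between the z axis of rivet and the z axis of hole, either way round below 0.1 rad and z of hole in the frame of carton below 0.146 m and linear speed of rivet below 0.01 m/s); the robot touches nothing.
It fails at once if the board is dented: more than 30 N on the carton or its flaps from the rivet or the gripper (contact force between any of rivet, the fingers and carton above 30 N).
It fails at once if a small rivet is taken or knocked out of its place (distance of any of small_a, small_b from where it was at the start of the episode above 0.015 m).
It fails at once if the tape roll or the parcel is shifted by more than 30 mm (distance of any of tape, parcel from where it was at the start of the episode above 0.03 m).
It also fails if it takes over 53 s, if anything falls off the work surface, if the arm or the gripper's body presses on something with over 40 N, if the wrist force passes 120 N, or if a joint passes its speed limit or range.

### The arm

A 7-joint arm with a two-finger parallel gripper is mounted at the origin on the work surface. World frame = base frame: x ahead of the robot, y to its left, z up, the work surface at z = 0. Lengths are in m, angles in rad, forces in N, time in s.
With the tool pointing down it reaches from about 0.425 to 0.925 m from the base axis. Payload 6.8 kg.
Tool frame: the origin (TCP) lies on the centre line of the jaws, within the pads' length; the fingertips stand 8 mm ahead of it and the grasp point (between the pads) lies 11 mm behind it (r.finger_overhang is the distance from the TCP to the fingertips, in m); x points along the fingers, z is the direction in which the jaws open and shut, and the axes are right-handed (so a half turn about x gives the same grasp; the last joint's range is limited). The gripper opens to 85 mm and grips with 20 to 120 N. Pads are 22 mm wide; open, the fingers measure 114 mm over their backs; the gripper's body (76 mm by 85 mm) begins 54 mm behind the grasp point. The pads swing forward as they close: fully open they stand 13 mm farther back than shut.
Start: joints at [-0.108, 0.477, 0.022, 1.555, -0.011, 1.109, -0.083], TCP at [0.675, 0, 0.203] pointing down, gripper open.
Joint ranges: [-2.96, 2.96], [-0.34, 2.1], [-1.41, 1.46], [0.24, 2.44], [-1.37, 4.51], [0.17, 1.92], [-2.96, 2.96]. Speed limits (rad/s): [2.39, 2.39, 3.14, 3.14, 3.14, 3.14, 3.14].

### API

Orientations are given as a rotation vector (axis times angle).
In Python, from bench import r gives the robot as it stands. The module is installed in compiled form; this text tells all that it offers.
- The arm moves only by the tool play_rows, never from a script. Its argument "plan" is a list of rows, each a list of 5 numbers: the opening, from -1 (shut) to 1 (fully open), then the shift along the world's x, y, z in m, then the turn about the world's z in rad. A call has 1 to 10 rows; each row is the pose to reach, as a shift and turn from the pose commanded when the call began; what a row does not reach only later rows make up. A row lasts 1/10 s, in which the tool goes at most 50 mm and 8.59 degrees, less where a joint would pass 70% of its speed; a pose out of reach is approached as far as the arm can. A call with a gripper value outside its range is refused whole. The fingers move at their own pace and stop on an object; "force" is the grip in N (left out, the last holds). Time passes only in rows, so rows that repeat a pose let the fingers close. It gives the time, the measured TCP pose, the force and the opening at its end, in the units of the state.
- r.get_obs(): the state, without advancing time (a new reading comes with each control period).
- r.grab_frame(name): name is "scene" or "side" or "wrist"; returns a dict with "pixels" (384x512x3 uint8, blue, green, red), "z_map" (384x512 float32, m along the optical axis (not along the pixel's ray), 0 where there is no reading), "vfov" (degrees; the focal length in pixels is half the picture's height over the tangent of half this angle, whatever the lens; pixels are square), "cx", "cy" (the principal point, pixels), "R" (3x3) and "t" (3): a world point X has camera coordinates R X + t; the wrist camera has in their place "tool_from_camera" (4x4, takes a point from camera to tool coordinates, whose origin is the TCP and whose axes are the tool frame's). Camera axes: x right, y down, z forward; pixel columns grow to the right and rows downward; lengths in m; the calibration is good to about 2 mm. A picture is of the moment at which its call begins: read the wrist's pose just before it.
- r.hand_in(): hands the job in, once; it reports no verdict.
Trained networks look in a picture, given as the dict that the camera call returned (one of the last four; its "shot" number tells which), for a name from the list of things; names that differ only in an ending like _2 or _b are one class to them, and where a whole thing is asked for, a point or a joint stands for the part that bears it (a point fixed in the world has none). Each returns a list of dicts, best first, with "conf" (0 to 1); they miss things now and then, are a little off and sometimes report something else, mostly with a low value. They report only what shows in the picture. A call takes as long as a camera call.
- r.outline_of(picture, label): "mask" (384x512 bool, what is visible of it) and "bbox" ([left, top, right, bottom] as shares, 0 to 1, of the picture: columns of its width, rows of its height, round what is visible of it).
- r.pinpoint(picture, label): "position" ([column, row] as shares, 0 to 1, of the picture: columns of its width, rows of its height: a listed point, or the origin of a listed thing).
The state is a dict: "clock": time; "joints": joint angles; "qvel": joint speeds; "tau": joint torques, N m; "tcp_pos": TCP position; "orientation": TCP orientation; "contact_force": force on the tool from outside, world axes, zero at the start; "moment": the same for the moment, N m; "grip_width": finger opening in m.
Only numpy, scipy, OpenCV 4.12 (cv2) and the standard library are available. Lean on these libraries where they do the work, as an engineer would, in place of code of your own. Each camera call takes 0.05 s, during which the arm holds its last target.

## Working session

There is one attempt and no reset: what is moved stays moved. The work goes in short steps, Python scripts to look and compute and a tool call to move; the robot and the scene stay as the last step left them, time stands still between calls to the robot, and variables do not carry over. Pictures are saved under pics/ and viewed, and the job is handed in when it is done.

Besides the shell and the picture viewer there is one more tool, called after ">>>" by a JSON object that holds its "fn" and its "kwargs", one argument or row to a line. play_rows: Moves the arm, as the interface text tells. Its arguments: {"type":"object","properties":{"plan":{"type":"array","items":{"type":"array","items":{"type":"number"}}},"force":{"type":"number"}},"required":["plan"]}

```bash
mkdir -p pics
cat > h.py <<'E'
import numpy as np, cv2
from scipy.spatial.transform import Rotation as Rn
from bench import r
def K(p):
    f=p["pixels"].shape[0]/2/np.tan(np.radians(p["vfov"])/2); return f,p["cx"],p["cy"]
def cam(p,obs=None):
    # returns R,t world->cam
    if "R" in p: return np.array(p["R"]),np.array(p["t"])
    T=np.eye(4);T[:3,:3]=Rn.from_rotvec(obs["orientation"]).as_matrix();T[:3,3]=obs["tcp_pos"]
    M=np.linalg.inv(T@np.array(p["tool_from_camera"])); return M[:3,:3],M[:3,3]
def ray(p,R,t,uv):
    f,cx,cy=K(p); d=np.array([(uv[0]-cx)/f,(uv[1]-cy)/f,1.]); return -R.T@t, R.T@d
def unproj(p,R,t,uv,z):
    o,d=ray(p,R,t,uv); return o+d*z
def cloud(p,R,t):
    f,cx,cy=K(p); z=p["z_map"]; v,u=np.mgrid[:z.shape[0],:z.shape[1]]
    C=np.stack([(u-cx)/f*z,(v-cy)/f*z,z],-1); return (C-t)@R
def proj(p,R,t,X):
    f,cx,cy=K(p); c=R@np.asarray(X)+t; return f*c[0]/c[2]+cx,f*c[1]/c[2]+cy
E
python3 - <<'E'
from h import *
o=r.get_obs(); print(o["tcp_pos"],o["orientation"],o["grip_width"],o["clock"])
for n in ["scene","side","wrist"]:
    o=r.get_obs();p=r.grab_frame(n);R,t=cam(p,o)
    cv2.imwrite(f"pics/{n}0.png",p["pixels"])
    C=cloud(p,R,t)
    print(n,K(p),-R.T@t)
    for l in ["hole","rivet","tray","small_a","tape","parcel","carton"]:
        for d in r.pinpoint(p,l)[:3]:
            u,v=d["position"][0]*512,d["position"][1]*384
            iu,iv=int(np.clip(u,0,511)),int(np.clip(v,0,383))
            print(l,round(d["conf"],2),round(u,1),round(v,1),C[iv,iu].round(4) if p["z_map"][iv,iu]>0 else None)
E
```

```text
[ 6.74373035e-01 -1.24612810e-05  2.01937595e-01] [-1.06814559e-04  1.57257622e+00 -1.02924165e-04] 0.08539647706615777 0.0
scene (np.float64(411.4349548336063), 250.95198131326217, 193.33217908513106) [ 1.19251608 -0.56295952  1.15642056]
hole 0.56 245.4 177.2 [ 0.5678 -0.0772  0.153 ]
rivet 0.57 309.2 129.2 [0.4758 0.3027 0.049 ]
tray 0.98 320.5 141.2 [0.5369 0.3027 0.0342]
small_a 0.57 333.0 145.7 [0.5827 0.3238 0.0365]
small_a 0.36 318.1 139.6 [0.5265 0.3021 0.0368]
tape 0.7 368.0 186.0 [0.779  0.304  0.0045]
parcel 0.58 121.9 280.4 [ 0.5779 -0.5407  0.0591]
carton 0.98 231.7 202.1 [ 0.6153 -0.1685  0.1531]
carton 0.46 309.6 129.8 [0.4758 0.3027 0.049 ]
side (np.float64(408.34882300031194), 263.31537954405434, 193.6526098111643) [0.2926481  0.76018006 0.66920575]
hole 0.93 267.6 186.6 [ 0.5847 -0.0969  0.1504]
rivet 0.82 251.7 358.2 [0.4717 0.3215 0.0456]
tray 0.88 223.3 361.8 [0.5197 0.3369 0.0358]
small_a 0.6 194.6 337.7 [0.5891 0.3135 0.0454]
small_a 0.41 224.3 345.2 [0.5277 0.3131 0.0474]
tape 0.67 116.9 322.9 [0.7486 0.3327 0.0473]
parcel 0.79 318.9 165.6 [ 0.4933 -0.2838  0.1358]
carton 0.89 287.1 234.0 [0.4925 0.0314 0.1106]
wrist (np.float64(315.1907276812639), 254.566028984479, 190.42422788668995) [0.67444365 0.07351554 0.37371516]
hole 0.85 135.6 304.9 [0.6323 0.0035 0.2787]
small_a 0.19 136.1 306.5 [0.6318 0.0015 0.2772]
```

View pics/scene0.png

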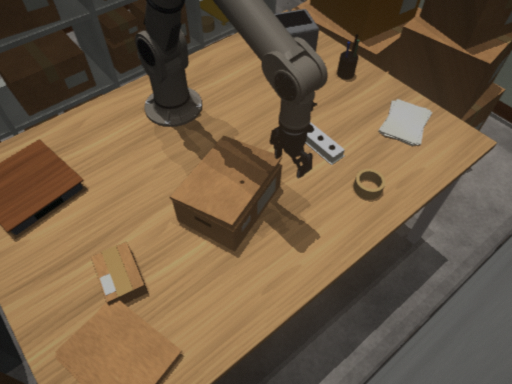

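View pics/side0.png

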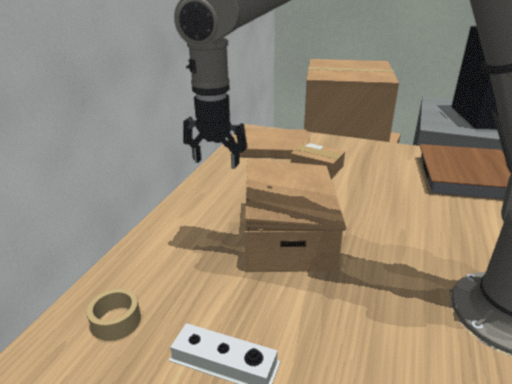

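View pics/wrist0.png

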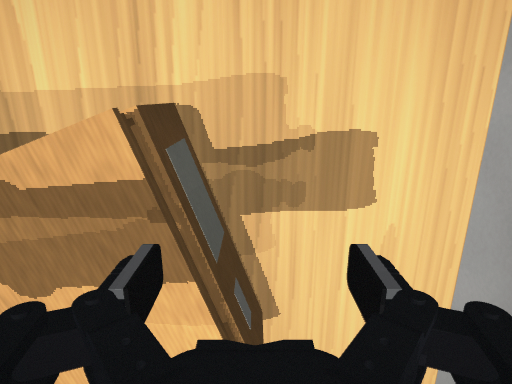

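The scene view shows the carton (hole ≈ (241,182)), the tray (320,143), the tape (369,185) and the parcel (120,272). In the side view the hole is at (268,187), and the large rivet is the nearest one at (254,357). Next I'll look at the hole from above.

>>> {"fn": "play_rows", "kwargs": {
  "plan": [
    [1,-0.03,-0.05,0.02,0],
    [1,-0.06,-0.09,0.02,0],
    [1,-0.09,-0.13,0.02,0],
    [1,-0.09,-0.17,0.02,0],
    [1,-0.09,-0.17,0.02,0],
    [1,-0.09,-0.17,0.02,0]
  ]
}}

```text
clock: 1.8
tcp_pos: [0.5846, -0.1717, 0.2231]
orientation: [0.003, 1.57, -0.003]
contact_force: [-0.3, 1.3, -0.5]
grip_width: 0.0855
```

```bash
cat > look.py <<'E'
from h import *
import sys
tag=sys.argv[1]; labels=sys.argv[2:]
o=r.get_obs();p=r.grab_frame("wrist");R,t=cam(p,o);C=cloud(p,R,t)
cv2.imwrite(f"pics/{tag}.png",p["pixels"]); np.savez(f"{tag}.npz",R=R,t=t,z=p["z_map"],K=K(p),px=p["pixels"],C=C)
print(o["clock"],o["tcp_pos"].round(4) if hasattr(o["tcp_pos"],"round") else o["tcp_pos"],o["orientation"],"cam",-R.T@t)
for l in labels:
    for d in r.pinpoint(p,l)[:3]:
        u,v=d["position"][0]*512,d["position"][1]*384
        iu,iv=int(np.clip(u,0,511)),int(np.clip(v,0,383))
        print(l,round(d["conf"],2),round(u,1),round(v,1),C[iv,iu].round(4) if p["z_map"][iv,iu]>0 else None)
E
python3 look.py w1 hole carton; python3 -c "
from bench import r;print(r.finger_overhang)"
```

```text
1.8 [ 0.5846 -0.1717  0.2231] [ 0.00252511  1.57036498 -0.00288014] cam [ 0.584261   -0.09813381  0.39390566]
hole 0.87 242.9 90.8 [ 0.5694 -0.0906  0.0061]
carton 0.72 207.0 107.8 [ 0.5484 -0.1055  0.1488]
0.008
```

View pics/w1.png

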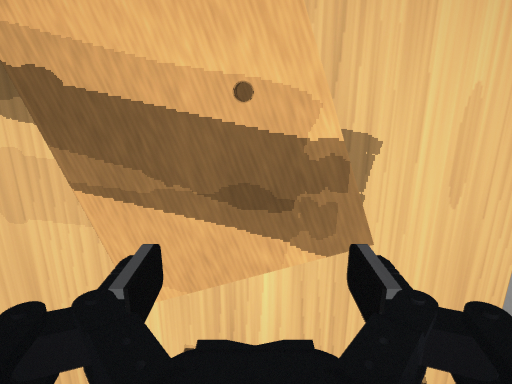

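The hole shows clearly at (243,91) on the flap. I'll fit the flap plane and the rim.

```bash
cat > hole.py <<'E'
import numpy as np,cv2,sys
def hole(tag,u0,v0):
    d=np.load(tag+".npz");R,t,z,(f,cx,cy),px,C=[d[k] for k in("R","t","z","K","px","C")]
    v,u=np.mgrid[:384,:512]; rr=np.hypot(u-u0,v-v0)
    m=(rr<45)&(rr>14)&(z>0)&(C[...,2]>0.12)
    P=C[m]
    A=np.c_[P[:,:2],np.ones(len(P))]; w=np.ones(len(P),bool)
    for _ in range(3):
        k=np.linalg.lstsq(A[w],P[w,2],rcond=None)[0]; e=P[:,2]-A@k; w=abs(e)<0.003
    n=np.array([-k[0],-k[1],1]);n/=np.linalg.norm(n)
    g=cv2.cvtColor(px,cv2.COLOR_BGR2GRAY).astype(float)
    ref=np.median(g[(rr<18)&(rr>12)])
    b=((g<ref-0.5*(ref-g[int(v0)-1:int(v0)+2,int(u0)-1:int(u0)+2].mean()))&(rr<14)).astype(np.uint8)
    c=max(cv2.findContours(b,cv2.RETR_EXTERNAL,cv2.CHAIN_APPROX_NONE)[0],key=cv2.contourArea)
    M=cv2.moments(b,True);uc,vc=M["m10"]/M["m00"],M["m01"]/M["m00"]
    def X(uu,vv):
        o=-R.T@t;q=R.T@np.array([(uu-cx)/f,(vv-cy)/f,1.]);s=(k[0]*o[0]+k[1]*o[1]+k[2]-o[2])/(q[2]-k[0]*q[0]-k[1]*q[1]);return o+s*q
    bd=np.array([X(*q[0]) for q in c]);
    print(tag,"plane",k.round(4),"tilt deg",np.degrees(np.arccos(n[2])),"dir",np.degrees(np.arctan2(n[1],n[0])),"resid",e[w].std())
    print(" px",uc,vc,"centre",X(uc,vc).round(4),"diam",2*np.sqrt(M["m00"]/np.pi)/f*np.median(z[m]))
    return uc,vc,R,t,f,cx,cy
if __name__=="__main__": hole(sys.argv[1],float(sys.argv[2]),float(sys.argv[3]))
E
python3 hole.py w1 243 91
```

```text
w1 plane [0.0985 0.037  0.0978] tilt deg 6.006974934177918 dir -159.3896826793445 resid 0.0006949487396579074
 px 243.03625377643505 91.07250755287009 centre [ 0.5757 -0.0942  0.1511] diam 0.015085379051965699
```

>>> {"fn": "play_rows", "kwargs": {
  "plan": [
    [1,0,-0.03,0.0,0],
    [1,0.03,-0.05,0.0,0],
    [1,0.05,-0.05,0,0],
    [1,0.05,-0.05,0,0],
    [1,0.05,-0.05,0,0],
    [1,0.05,-0.05,0,0]
  ]
}}

```text
clock: 2.55
tcp_pos: [0.6345, -0.2188, 0.2227]
orientation: [-0.001, 1.572, 0.002]
contact_force: [0.1, -0.6, -0.5]
grip_width: 0.0855
```

```bash
python3 look.py w2 hole
```

```text
2.55 [ 0.6345 -0.2188  0.2227] [-8.73392765e-04  1.57158713e+00  1.52499251e-03] cam [ 0.63397596 -0.14541739  0.39354135]
```

View pics/w2.png

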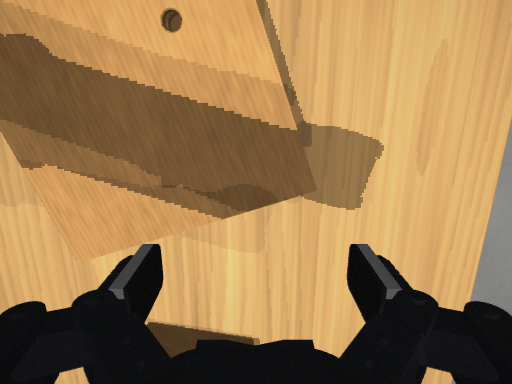

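Run:
```python
from hole import *
a=hole("w1",243,91);b=hole("w2",172,20)
A=[];B=[]
for uc,vc,R,t,f,cx,cy in(a,b):
    o=-R.T@t;q=R.T@np.array([(uc-cx)/f,(vc-cy)/f,1]);q/=np.linalg.norm(q);P=np.eye(3)-np.outer(q,q);A.append(P);B.append(P@o)
x=np.linalg.lstsq(np.vstack(A),np.hstack(B),rcond=None)[0];print("tri",x,[np.linalg.norm(P@x-bb) for P,bb in zip(A,B)])
for tg in("w1","w2"):
    C=np.load(tg+".npz")["C"];m=np.abs(C[...,2])<0.02;P=C[m];k=np.linalg.lstsq(np.c_[P[:,:2],np.ones(len(P))],P[:,2],rcond=None)[0];print("bench",k)
    P=C[(C[...,2]>0.125)&(C[...,2]<0.17)];k=np.linalg.lstsq(np.c_[P[:,:2],np.ones(len(P))],P[:,2],rcond=None)[0];e=P[:,2]-np.c_[P[:,:2],np.ones(len(P))]@k;print("flap",k,e.std(),len(P))
```

```text
w1 plane [0.0985 0.037  0.0978] tilt deg 6.006974934177918 dir -159.3896826793445 resid 0.0006949487396579074
 px 243.03625377643505 91.07250755287009 centre [ 0.5757 -0.0942  0.1511] diam 0.015085379051965699
w2 plane [0.0992 0.0363 0.0975] tilt deg 6.028032497512461 dir -159.91862739659283 resid 0.0007068066189589411
 px 171.06020942408378 19.95026178010471 centre [ 0.5758 -0.0945  0.1512] diam 0.015405105347742134
tri [ 0.57561584 -0.09424899  0.15017596] [np.float64(0.00011130854380629253), np.float64(0.00011130854380623786)]
bench [-0.00088466  0.00085074  0.00042977]
flap [0.09845001 0.03685719 0.09784874] 0.0007428056483589024 79256
bench [-1.09401704e-03 -8.20078654e-05  5.48251852e-04]
flap [0.09824199 0.03575756 0.09785269] 0.0010244600480524202 63417
```

The hole mouth is at about (0.5757, -0.0943, 0.151). The flap tilts 6° towards a yaw of 20°. On to the tray.

>>> {"fn": "play_rows", "kwargs": {
  "plan": [
    [1,-0.016,0.047,0.0,0],
    [1,-0.032,0.094,0.0,0],
    [1,-0.048,0.141,0,0],
    [1,-0.064,0.188,0,0],
    [1,-0.08,0.235,0,0],
    [1,-0.096,0.282,0,0],
    [1,-0.112,0.329,0,0],
    [1,-0.128,0.376,0,0],
    [1,-0.144,0.423,0,0],
    [1,-0.15,0.44,0,0]
  ]
}}

```text
clock: 3.65
tcp_pos: [0.4821, 0.2256, 0.2235]
orientation: [-0.004, 1.571, 0.008]
contact_force: [-0.2, 0.7, 0.1]
grip_width: 0.0852
```

>>> {"fn": "play_rows", "kwargs": {
  "plan": [
    [1,0,0.03,0.0,0],
    [1,0,0.03,0.0,0],
    [1,0,0.03,0,0],
    [1,0,0.03,0,0]
  ]
}}

```text
clock: 4.05
tcp_pos: [0.4851, 0.2487, 0.223]
orientation: [0.001, 1.571, -0.002]
contact_force: [0.8, -0.6, 0.2]
grip_width: 0.0852
```

```bash
python3 look.py t1 rivet small_a tray
```

```text
4.05 [0.4851 0.2487 0.223 ] [ 5.46280771e-04  1.57059543e+00 -1.55888211e-03] cam [0.48461497 0.32230965 0.39372841]
rivet 0.57 241.3 107.2 [0.4704 0.3119 0.0561]
small_a 0.85 296.4 105.0 [0.5281 0.3147 0.0496]
small_a 0.84 347.0 107.3 [0.5829 0.3114 0.0426]
small_a 0.75 239.3 105.8 [0.4684 0.3139 0.057 ]
tray 0.6 287.9 107.1 [0.5198 0.3113 0.0385]
```

View pics/t1.png

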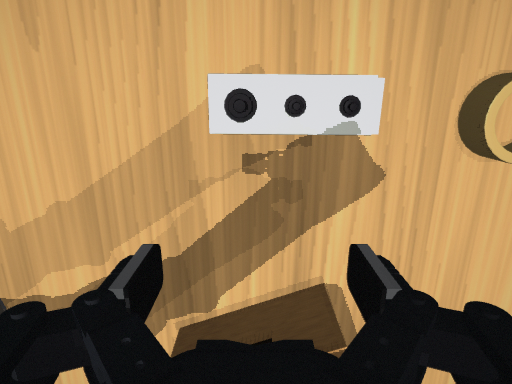

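The large rivet is at (240,105), with the two small ones at (295,105) and (350,106). The tray's long axis runs along x. One more view of it.

>>> {"fn": "play_rows", "kwargs": {
  "plan": [
    [1,-0.02,0.04,0.0,0],
    [1,-0.02,0.055,0.0,0],
    [1,-0.02,0.055,0,0],
    [1,-0.02,0.055,0,0],
    [1,-0.02,0.055,0,0]
  ]
}}

```text
clock: 4.75
tcp_pos: [0.4656, 0.3036, 0.2228]
orientation: [0.001, 1.571, -0.002]
contact_force: [0.4, -1.0, -0.7]
grip_width: 0.0855
```

```bash
python3 look.py t2 rivet small_a tray
cat > blobs.py <<'E'
import numpy as np,cv2
def blobs(tag):
    d=np.load(tag+".npz");px=d["px"]; g=cv2.cvtColor(px,cv2.COLOR_BGR2GRAY)
    w=((px.min(2)>120)&((px.max(2).astype(int)-px.min(2))<40)).astype(np.uint8)
    w=cv2.morphologyEx(w,cv2.MORPH_CLOSE,np.ones((45,45)))
    b=((g<75)&(w>0)).astype(np.uint8)
    n,l,s,c=cv2.connectedComponentsWithStats(b)
    out=[]
    for i in range(1,n):
        if s[i,4]>150: 
            cn=cv2.findContours((l==i).astype(np.uint8),cv2.RETR_EXTERNAL,cv2.CHAIN_APPROX_NONE)[0][0]
            e=cv2.fitEllipse(cn); out.append((e[0],e[1],s[i,4]))
    return out,d
def tri(rays):
    A=[];B=[]
    for o,q in rays:
        q=q/np.linalg.norm(q);P=np.eye(3)-np.outer(q,q);A.append(P);B.append(P@o)
    return np.linalg.lstsq(np.vstack(A),np.hstack(B),rcond=None)[0]
if __name__=="__main__":
    rr={}
    for tg in("t1","t2"):
        bs,d=blobs(tg);R,t=d["R"],d["t"];f,cx,cy=d["K"];o=-R.T@t;rr[tg]=[]
        for (c,ax,a) in sorted(bs):
            q=R.T@np.array([(c[0]-cx)/f,(c[1]-cy)/f,1]);s=(0.0385-o[2])/q[2];rr[tg].append((o,q));print(tg,np.round(c,1),np.round(ax,1),a,(o+s*q).round(4),"diam",np.mean(ax)/f*abs(s))
        C=d["C"];px=d["px"];m=(px.min(2)>150)&(C[...,2]>0.025)&(C[...,2]<0.05);P=C[m];print("tray top",np.median(P[:,2]),cv2.minAreaRect(P[:,:2].astype(np.float32)))
    for a,b in zip(rr["t1"],rr["t2"]):print("tri",tri([a,b]))
E
python3 blobs.py
```

```text
4.75 [0.4656 0.3036 0.2228] [ 7.70672622e-04  1.57073708e+00 -2.05952094e-03] cam [0.4652019  0.3771999  0.39350477]
rivet 0.71 258.5 154.1 [0.4686 0.3177 0.0562]
small_a 0.88 311.4 155.8 [0.5274 0.3149 0.0476]
small_a 0.77 360.5 154.5 [0.5831 0.3152 0.0432]
tray 0.75 305.7 151.2 [0.5221 0.3178 0.038 ]
t1 [240.2 104.9] [30.9 32.3] 829 [0.4688 0.3136 0.0385] diam 0.03440275579103456
t1 [294.9 105.3] [19.9 21. ] 356 [0.5283 0.313  0.0385] diam 0.022258299462876427
t1 [349.6 105.9] [19.3 21.2] 349 [0.5879 0.3124 0.0385] diam 0.02203507614507187
tray top 0.03579903343023 ((0.528457760810852, 0.31272897124290466), (0.06004824489355087, 0.19039396941661835), 89.45999145507812)
t2 [257.8 154.6] [29.4 30. ] 734 [0.4685 0.3139 0.0385] diam 0.03376654014525142
t2 [310.1 155. ] [18.9 20.1] 326 [0.528  0.3133 0.0385] diam 0.022214244207462586
t2 [362.6 155.5] [18.4 20.3] 321 [0.5878 0.3126 0.0385] diam 0.022028960066850633
tray top 0.03572485424056537 ((0.5286623239517212, 0.3132551312446594), (0.05983472242951393, 0.1904381662607193), 89.7645263671875)
tri [0.46862115 0.31354137 0.0365835 ]
tri [0.52848962 0.31295019 0.03642227]
tri [0.58835174 0.3123216  0.03688401]
```

View pics/t2.png

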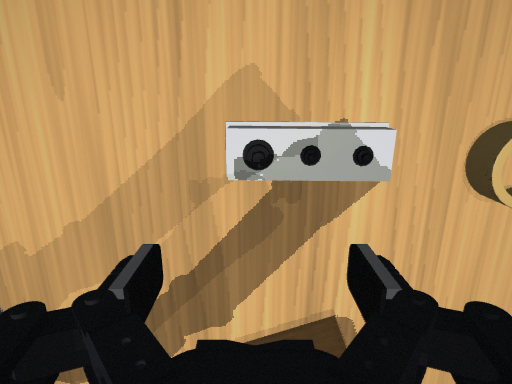

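The rivet centre is at (0.4687, 0.3138), with the tray top at 0.036. I'll turn 90° so the jaws straddle the tray across y, and half close them.

>>> {"fn": "play_rows", "kwargs": {
  "plan": [
    [0,0.003,0.01,0,-0.15],
    [0,0.003,0.01,0,-0.3],
    [0,0.003,0.01,0,-0.45],
    [0,0.003,0.01,0,-0.6],
    [0,0.003,0.01,0,-0.75],
    [0,0.003,0.01,0,-0.9],
    [0,0.003,0.01,0,-1.05],
    [0,0.003,0.01,0,-1.2],
    [0,0.003,0.01,0,-1.35],
    [0,0.003,0.01,0,-1.5]
  ]
}}

```text
clock: 5.95
tcp_pos: [0.4682, 0.3146, 0.223]
orientation: [1.162, 1.239, -1.162]
contact_force: [0.3, -0.3, 0.0]
grip_width: 0.0425
```

>>> {"fn": "play_rows", "kwargs": {
  "plan": [
    [0,0,0,-0.04,-0.071],
    [0,0,0,-0.08,-0.071],
    [0,0,0,-0.1,-0.071],
    [0,0,0,-0.1,-0.071],
    [0,0,0,-0.1,-0.071],
    [0,0,0,-0.1,-0.071]
  ]
}}

```text
clock: 6.55
tcp_pos: [0.4692, 0.3157, 0.1246]
orientation: [1.212, 1.209, -1.207]
contact_force: [-0.2, 0.3, 0.6]
grip_width: 0.0429
```

```bash
python3 look.py t3 rivet small_a
python3 - <<'E'
from h import *
o=r.get_obs();print(o["joints"],o["grip_width"],o["contact_force"])
d=np.load("t3.npz");C=d["C"];z=d["z"]
T=Rn.from_rotvec(o["orientation"]).as_matrix();L=(C-o["tcp_pos"])@T
np.save("L.npy",L)
m=(z>0)&(abs(L[...,1])<0.02)&(abs(L[...,2])<0.06)&(L[...,0]>-0.03)&(L[...,0]<0.03)
P=L[m];print(len(P))
for lo in np.arange(-.05,.05,.005):
    q=P[(P[:,2]>=lo)&(P[:,2]<lo+.005)]
    if len(q):print(round(lo,3),len(q),q[:,0].max().round(4))
E
```

```text
6.55 [0.4692 0.3157 0.1246] [ 1.21204694  1.20863453 -1.20704003] cam [0.54093162 0.31613283 0.29557621]
rivet 0.65 260.5 184.1 [0.4746 0.3125 0.0539]
small_a 0.78 261.6 110.1 [0.5315 0.3119 0.0486]
small_a 0.66 261.3 29.2 [0.587  0.3122 0.0499]
[-0.75211649  0.38504005  0.06186797  1.90279678 -0.03084889  0.85212294
 -2.24566154] 0.042713231225282 [ 0.18233113  0.52001334 -0.04984684]
1
-0.025 1 -0.029
```

View pics/t3.png

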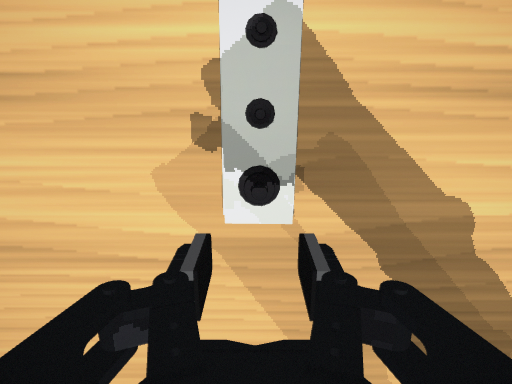

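```bash
cat > tips.py <<'E'
from h import *
import sys
w=r.get_obs()["grip_width"]; p=r.grab_frame("wrist");f,cx,cy=K(p);M=np.array(p["tool_from_camera"])
if len(sys.argv)>1:
  uL,uR,v=map(float,sys.argv[1:4]);z=w*f/(uR-uL)
  for u in(uL,uR): print((M@np.array([(u-cx)/f*z,(v-cy)/f*z,z,1]))[:3])
  print("depth",z)
cv2.imwrite("pics/tipcrop.png",cv2.resize(p["pixels"][210:330,150:360],None,fx=3.5,fy=3.5,interpolation=cv2.INTER_CUBIC)+0)
E
python3 tips.py 211 299 234
```

```text
[-0.03027684  0.00805702 -0.02202793]
[-0.0302473   0.00806638  0.02068529]
depth 0.15298652763084905
```

View pics/tipcrop.png

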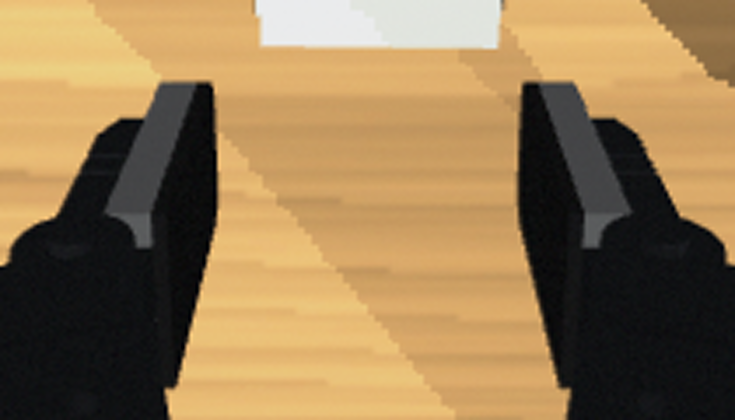

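Run:
```python
from h import *
p=r.grab_frame("wrist");f,cx,cy=K(p);M=np.array(p["tool_from_camera"]);print(M.round(4))
def s(u,v):
    q=M[:3,:3]@np.array([(u-cx)/f,(v-cy)/f,1]);return q/q[0]
for a,b in(((210.6,233.7),(212,271.4)),((299.1,233.7),(298.6,271.4))):
    A,B=s(*a),s(*b);dx=0.022/abs(A[1]-B[1]);print(A,B,"tip x",M[0,3]+dx,"A",M[:3,3]+dx*A,"B",M[:3,3]+dx*B)
# with a given tip x
for x in(-.03,-.02,-.01,0,.008):
    dx=x-M[0,3];print(x,(M[:3,3]+dx*s(210.6,233.7)).round(4),(M[:3,3]+dx*s(212,271.4)).round(4))
```

```text
[[ 7.000e-04 -2.863e-01  9.581e-01 -1.708e-01]
 [ 2.000e-04 -9.581e-01 -2.863e-01  7.210e-02]
 [ 1.000e+00  4.000e-04 -6.000e-04 -8.000e-04]
 [ 0.000e+00  0.000e+00  0.000e+00  1.000e+00]]
[ 1.         -0.45489712 -0.15242327] [ 1.         -0.60208033 -0.1532478 ] tip x -0.021313049881796997 A [-0.02131305  0.00413791 -0.02358216] B [-0.02131305 -0.01786209 -0.0237054 ]
[ 1.         -0.45473386  0.15316873] [ 1.         -0.60188277  0.15736083] tip x -0.0212782141638663 A [-0.02127821  0.00414647  0.02210111] B [-0.02127821 -0.01785353  0.02272786]
-0.03 [-0.03    0.0081 -0.0223] [-0.03   -0.0126 -0.0224]
-0.02 [-0.02    0.0035 -0.0238] [-0.02   -0.0187 -0.0239]
-0.01 [-0.01   -0.001  -0.0253] [-0.01   -0.0247 -0.0254]
0 [ 0.     -0.0056 -0.0268] [ 0.     -0.0307 -0.027 ]
0.008 [ 0.008  -0.0092 -0.0281] [ 0.008  -0.0355 -0.0282]
```

Run:
```python
from h import *
o=r.get_obs()
for n in("side","scene"):
    p=r.grab_frame(n);R,t=cam(p);C=cloud(p,R,t);d=C-o["tcp_pos"]
    m=(p["z_map"]>0)&(np.hypot(d[...,0],d[...,1])<0.06)&(C[...,2]>0.065)
    z=np.sort(C[m][:,2]);print(n,m.sum(),z[:5],o["tcp_pos"])
    u,v=proj(p,R,t,o["tcp_pos"]);print(u,v)
    u,v=int(u),int(v);im=p["pixels"].copy();cv2.circle(im,(u,v),1,(0,0,255),-1)
    a,b=max(0,v-60),max(0,u-70);cv2.imwrite(f"pics/{n}_tip.png",cv2.resize(im[a:a+100,b:b+140],None,fx=5,fy=5,interpolation=cv2.INTER_NEAREST))
```

```text
side 15126 [0.15364813 0.15402973 0.15450243 0.15451069 0.15474606] [0.46844792 0.31535941 0.12380682]
253.20385999701884 325.4574863878063
scene 2595 [0.15183157 0.15291704 0.15477199 0.15624381 0.15722528] [0.46844792 0.31535941 0.12380682]
312.4809032601653 111.55329203519673
```

View pics/side_tip.png

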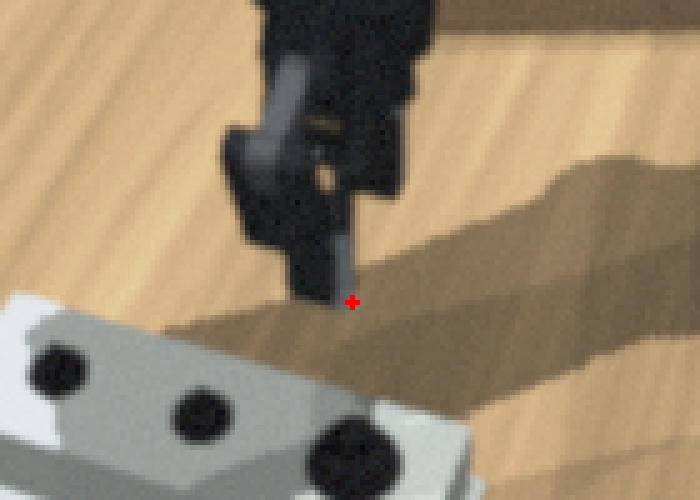

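View pics/scene_tip.png

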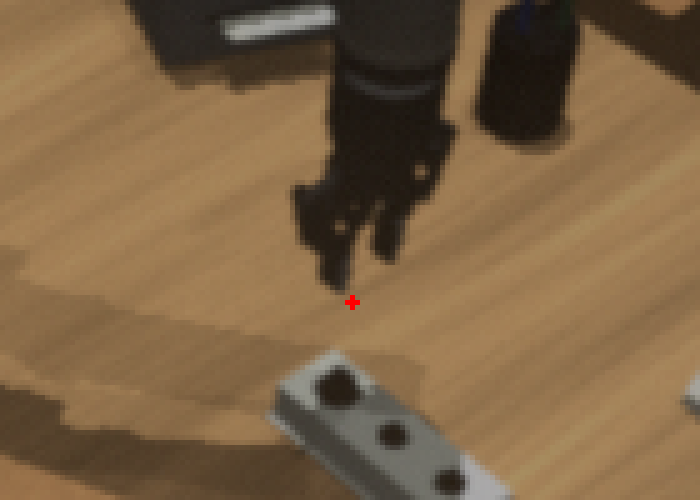

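The wrist, side and scene views all put the fingertips about 29 mm behind the stated TCP at this opening. That disagrees with the text, so I'll go down carefully and check it by force and picture.

>>> {"fn": "play_rows", "kwargs": {
  "plan": [
    [0,0.001,-0.002,-0.02,0],
    [0,0.001,-0.002,-0.04,0],
    [0,0.001,-0.002,-0.055,0],
    [0,0.001,-0.002,-0.06,0],
    [0,0.001,-0.002,-0.06,0],
    [0,0.001,-0.002,-0.06,0]
  ]
}}

```text
clock: 7.5
tcp_pos: [0.4695, 0.3133, 0.0636]
orientation: [1.21, 1.209, -1.209]
contact_force: [-0.9, -0.6, 0.9]
grip_width: 0.0428
```

```bash
python3 look.py t4 rivet
python3 - <<'E'
from h import *
p=r.grab_frame("side");R,t=cam(p);o=r.get_obs();u,v=map(int,proj(p,R,t,o["tcp_pos"]))
a,b=max(0,v-70),max(0,u-70);cv2.imwrite("pics/side4.png",cv2.resize(p["pixels"][a:a+100,b:b+140],None,fx=5,fy=5))
E
```

```text
7.5 [0.4695 0.3133 0.0636] [ 1.21023839  1.20892661 -1.208561  ] cam [0.54146863 0.31400063 0.23442225]
rivet 0.73 253.1 209.1 [0.4727 0.3153 0.0452]
```

View pics/t4.png

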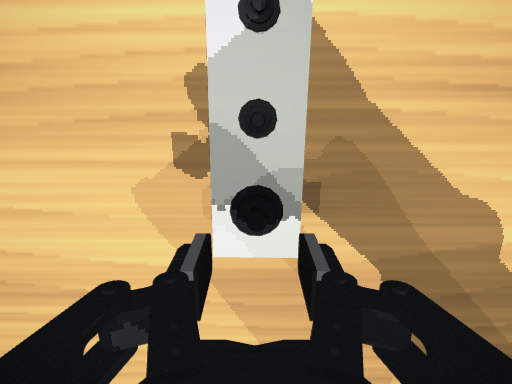

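View pics/side4.png

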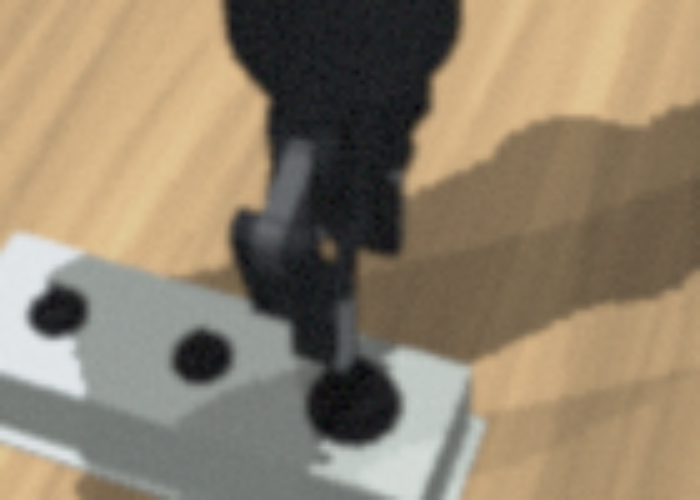

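Jaw midline (255) and rivet centre (256) agree, and the tips are still well above. Lowering further.

>>> {"fn": "play_rows", "kwargs": {
  "plan": [
    [0,0,0,-0.008,0],
    [0,0,0,-0.014,0],
    [0,0,0,-0.018,0],
    [0,0,0,-0.022,0],
    [0,0,0,-0.025,0],
    [0,0,0,-0.025,0]
  ]
}}

```text
clock: 8.25
tcp_pos: [0.4688, 0.3128, 0.0374]
orientation: [1.209, 1.209, -1.21]
contact_force: [-0.6, -1.4, -0.5]
grip_width: 0.0427
```

```bash
python3 look.py t5 rivet
python3 - <<'E'
from h import *
p=r.grab_frame("side");R,t=cam(p);o=r.get_obs();u,v=map(int,proj(p,R,t,o["tcp_pos"]))
a,b=max(0,v-70),max(0,u-70);cv2.imwrite("pics/side5.png",cv2.resize(p["pixels"][a:a+100,b:b+140],None,fx=5,fy=5))
E
```

```text
8.25 [0.4688 0.3128 0.0374] [ 1.20862802  1.20913626 -1.21013175] cam [0.54100261 0.31367234 0.20810756]
rivet 0.93 254.0 223.9 [0.4728 0.314  0.0441]
```

View pics/t5.png

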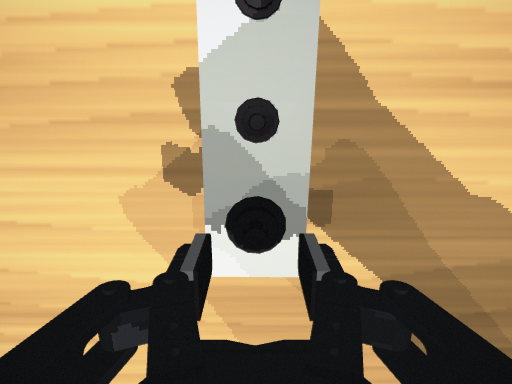

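View pics/side5.png

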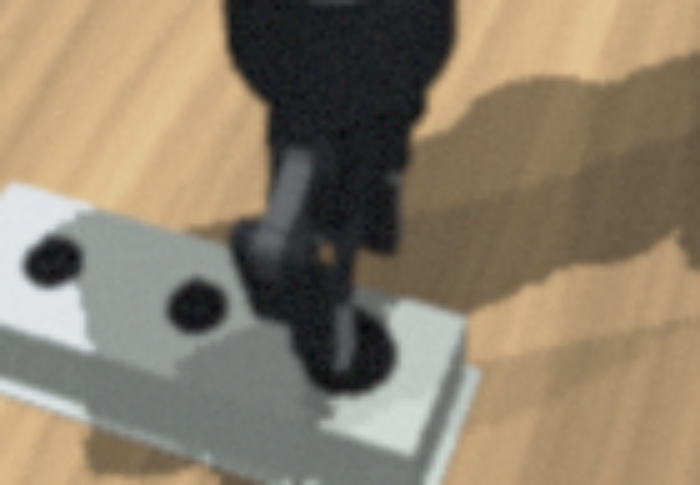

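>>> {"fn": "play_rows", "kwargs": {
  "plan": [
    [0,0,0.001,-0.004,0],
    [0,0,0.001,-0.008,0],
    [0,0,0.001,-0.012,0],
    [0,0,0.001,-0.015,0],
    [0,0,0.001,-0.015,0],
    [0,0,0.001,-0.015,0]
  ]
}}

```text
clock: 9.0
tcp_pos: [0.469, 0.3139, 0.0228]
orientation: [1.209, 1.209, -1.21]
contact_force: [-0.1, -0.5, -0.4]
grip_width: 0.0426
```

```bash
python3 look.py t6 rivet
python3 - <<'E'
from h import *
p=r.grab_frame("side");R,t=cam(p);o=r.get_obs();u,v=map(int,proj(p,R,t,o["tcp_pos"]))
a,b=max(0,v-70),max(0,u-70);cv2.imwrite("pics/side6.png",cv2.resize(p["pixels"][a:a+100,b:b+140],None,fx=5,fy=5))
im=cv2.imread("pics/t6.png");cv2.imwrite("pics/t6c.png",cv2.convertScaleAbs(cv2.resize(im[170:330,150:360],None,fx=3.5,fy=3.5,interpolation=cv2.INTER_CUBIC),alpha=2.5))
E
```

```text
9.0 [0.469  0.3139 0.0228] [ 1.20915515  1.20906775 -1.2095804 ] cam [0.54113854 0.31474998 0.19355784]
rivet 0.84 258.6 235.4 [0.4727 0.3131 0.0448]
```

View pics/t6c.png

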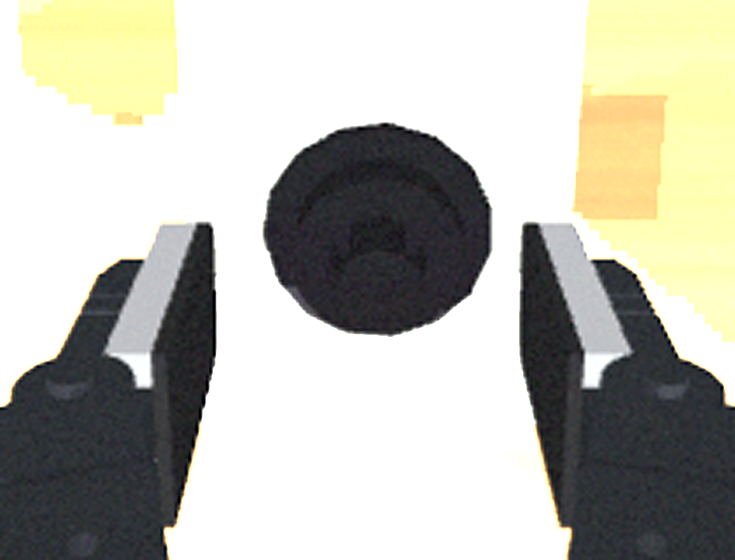

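View pics/side6.png

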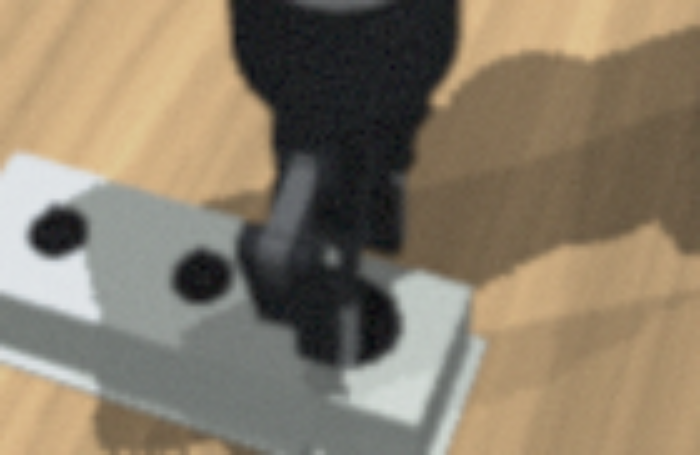

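The tips are about 12 mm above the flange, at about 0.052. I'll lower 8 mm more and close gently.

>>> {"fn": "play_rows", "kwargs": {
  "plan": [
    [0,0.001,-0.001,-0.003,0],
    [0,0.001,-0.001,-0.006,0],
    [0,0.001,-0.001,-0.008,0],
    [0,0.001,-0.001,-0.008,0],
    [0,0.001,-0.001,-0.008,0],
    [-0.2,0.001,-0.001,-0.008,0],
    [-0.3,0.001,-0.001,-0.008,0],
    [-0.3,0.001,-0.001,-0.008,0]
  ],
  "force": 30
}}

```text
clock: 9.95
tcp_pos: [0.4701, 0.3131, 0.015]
orientation: [1.209, 1.209, -1.209]
contact_force: [0.1, -0.3, 0.3]
grip_width: 0.0297
```

```bash
python3 look.py t7 rivet
python3 - <<'E'
from h import *
o=r.get_obs();print(o["grip_width"],o["contact_force"])
p=r.grab_frame("side");R,t=cam(p);u,v=map(int,proj(p,R,t,o["tcp_pos"]))
a,b=max(0,v-70),max(0,u-70);cv2.imwrite("pics/side7.png",cv2.convertScaleAbs(cv2.resize(p["pixels"][a:a+100,b:b+140],None,fx=5,fy=5),alpha=1.6))
im=cv2.imread("pics/t7.png");cv2.imwrite("pics/t7c.png",cv2.convertScaleAbs(cv2.resize(im[170:330,150:360],None,fx=3.5,fy=3.5,interpolation=cv2.INTER_CUBIC),alpha=3))
E
```

```text
9.95 [0.4701 0.3131 0.015 ] [ 1.2094652   1.20906521 -1.20916996] cam [0.54217917 0.31383855 0.18579294]
rivet 0.58 257.1 242.8 [0.4731 0.3127 0.0436]
0.029944711733901185 [-0.08066993  0.03725363 -0.76721274]
```

View pics/t7c.png

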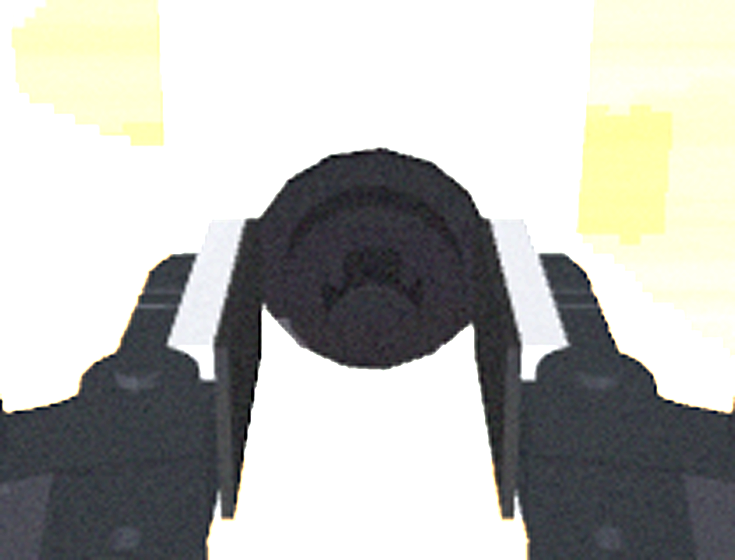

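View pics/side7.png

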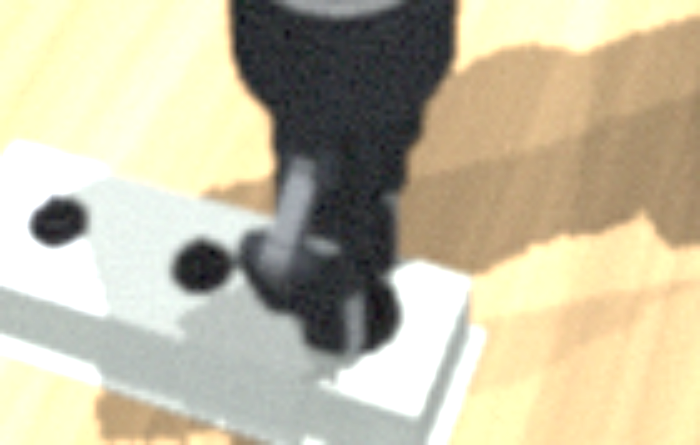

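The pads are round the collar just above the flange. I'll raise 1 mm, then close to grip.

>>> {"fn": "play_rows", "kwargs": {
  "plan": [
    [-0.3,-0.001,0,0.001,0],
    [-0.5,-0.001,0,0.001,0],
    [-0.7,-0.001,0,0.001,0],
    [-0.7,-0.001,0,0.001,0],
    [-0.7,-0.001,0,0.001,0]
  ],
  "force": 40
}}

```text
clock: 10.6
tcp_pos: [0.4689, 0.313, 0.0163]
orientation: [1.209, 1.209, -1.209]
contact_force: [-2.6, -1.4, 5.7]
grip_width: 0.0221
```

>>> {"fn": "play_rows", "kwargs": {
  "plan": [
    [-0.7,0,0,0.003,0],
    [-0.7,0,0,0.008,0],
    [-0.7,0,0,0.015,0],
    [-0.7,0,0,0.02,0],
    [-0.7,0,0,0.02,0]
  ]
}}

```text
clock: 11.1
tcp_pos: [0.4697, 0.3135, 0.0369]
orientation: [1.211, 1.209, -1.208]
contact_force: [-0.9, 0.2, 0.3]
grip_width: 0.0221
```

```bash
python3 look.py t8 rivet
python3 - <<'E'
from h import *
o=r.get_obs();print(o["grip_width"],o["contact_force"])
p=r.grab_frame("side");R,t=cam(p);u,v=map(int,proj(p,R,t,o["tcp_pos"]))
a,b=max(0,v-70),max(0,u-70);cv2.imwrite("pics/side8.png",cv2.convertScaleAbs(cv2.resize(p["pixels"][a:a+100,b:b+140],None,fx=5,fy=5),alpha=1.6))
im=cv2.imread("pics/t8.png");cv2.imwrite("pics/t8c.png",cv2.convertScaleAbs(cv2.resize(im[170:330,150:360],None,fx=3.5,fy=3.5,interpolation=cv2.INTER_CUBIC),alpha=3))
E
```

```text
11.1 [0.4697 0.3135 0.0369] [ 1.21092685  1.2088197  -1.20784289] cam [0.54155704 0.31403609 0.20782252]
rivet 0.82 254.7 238.8 [0.4729 0.3146 0.0615]
0.022295095575983866 [0.22180258 0.72642014 0.67894283]
```

View pics/t8c.png

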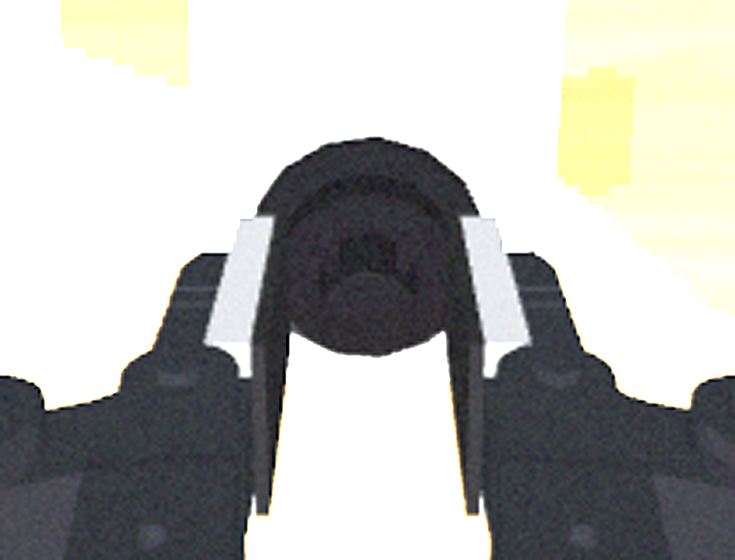

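View pics/side8.png

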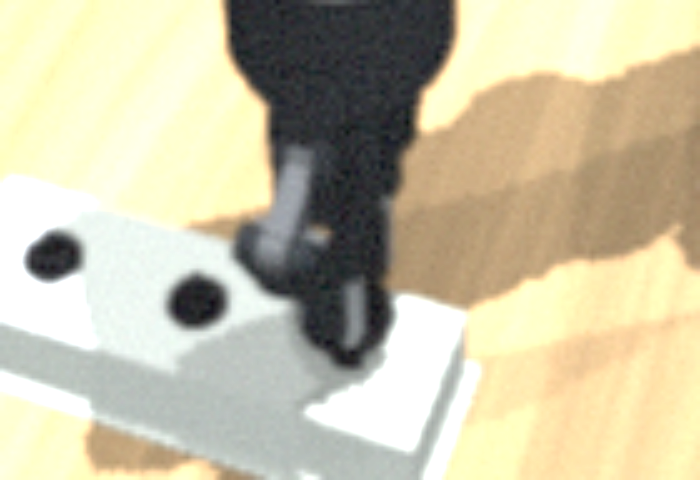

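Gripped and lifted: the rivet came up with the jaws. The width reads 22 mm against a 26 mm collar, so I'll check. Raise and inspect.

>>> {"fn": "play_rows", "kwargs": {
  "plan": [
    [-0.7,0,0,0.04,0],
    [-0.7,0,0,0.08,0],
    [-0.7,0,0,0.12,0],
    [-0.7,0,0,0.16,0],
    [-0.7,0,0,0.2,0],
    [-0.7,0,0,0.2,0],
    [-0.7,0,0,0.2,0]
  ]
}}

```text
clock: 11.95
tcp_pos: [0.4692, 0.3132, 0.2365]
orientation: [1.211, 1.209, -1.208]
contact_force: [-0.6, 0.9, -0.7]
grip_width: 0.0222
```

```bash
python3 look.py t9 rivet
python3 - <<'E'
from h import *
o=r.get_obs();print(o["grip_width"],o["contact_force"])
for n in("side","scene"):
    p=r.grab_frame(n);R,t=cam(p);X=np.array(o["tcp_pos"])
    im=p["pixels"].copy()
    u,v=map(int,proj(p,R,t,o["tcp_pos"]))
    print(n,[(d["conf"],d["position"][0]*512,d["position"][1]*384) for d in r.pinpoint(p,"rivet")[:2]])
    for dz in(0.03-0.06,0.0197): print(dz,proj(p,R,t,X+[0,0,dz]))
    a,b=max(0,v-70),max(0,u-70);print("crop",a,b);cv2.imwrite(f"pics/{n}9.png",cv2.convertScaleAbs(cv2.resize(im[a:a+100,b:b+140],None,fx=5,fy=5,interpolation=cv2.INTER_CUBIC),alpha=1.8))
E
```

```text
11.95 [0.4692 0.3132 0.2365] [ 1.21072339  1.20902966 -1.2079172 ] cam [0.54116907 0.31382668 0.4073702 ]
rivet 0.66 255.3 240.6 [0.4731 0.3139 0.2647]
0.021796689782803632 [ 0.16302209 -0.24329188 -0.34290002]
side [(0.71, 251.0848, 262.3872)]
-0.03 (np.float64(253.20054248614207), np.float64(289.1087257571002))
0.0197 (np.float64(252.68403342474986), np.float64(265.16031422883856))
crop 204 182
scene []
-0.03 (np.float64(314.640400887617), np.float64(94.46863619379512))
0.0197 (np.float64(316.494846439986), np.float64(82.92348230112783))
crop 17 245
```

View pics/side9.png

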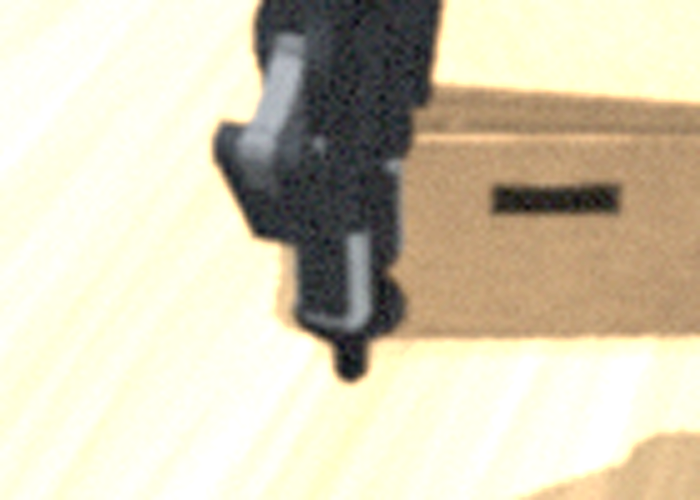

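View pics/scene9.png

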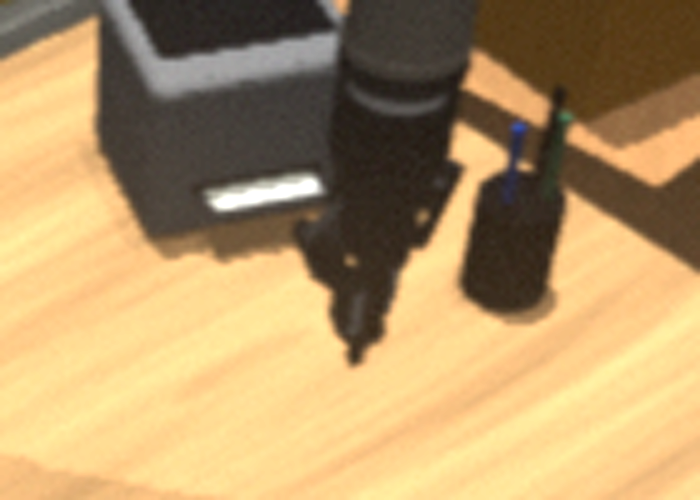

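View pics/t9.png

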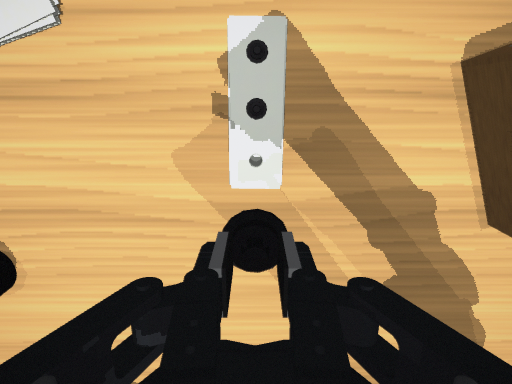

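The rivet hangs upright: the shank tip is at (252,279.6) in the side view against a predicted (253,279.1), and (316,89.4) in the scene view against (315.4,89.7). Carrying it over the hole.

>>> {"fn": "play_rows", "kwargs": {
  "plan": [
    [-0.7,0.012,-0.045,0,0],
    [-0.7,0.024,-0.09,0,0],
    [-0.7,0.036,-0.135,0,0],
    [-0.7,0.047,-0.18,0,0],
    [-0.7,0.059,-0.225,0,0],
    [-0.7,0.071,-0.27,0,0],
    [-0.7,0.083,-0.315,0,0],
    [-0.7,0.095,-0.36,0,0],
    [-0.7,0.105,-0.4,0,0],
    [-0.7,0.107,-0.408,0,0]
  ]
}}

```text
clock: 13.25
tcp_pos: [0.5758, -0.1016, 0.2354]
orientation: [1.213, 1.203, -1.217]
contact_force: [-0.4, -0.4, -1.0]
grip_width: 0.022
```

>>> {"fn": "play_rows", "kwargs": {
  "plan": [
    [-0.7,0,0,-0.02,0],
    [-0.7,0,0,-0.035,0],
    [-0.7,0,0,-0.045,0],
    [-0.7,0,0,-0.045,0],
    [-0.7,0,0,-0.045,0]
  ]
}}

```text
clock: 13.75
tcp_pos: [0.5761, -0.0946, 0.191]
orientation: [1.209, 1.209, -1.209]
contact_force: [0.1, -0.3, 0.8]
grip_width: 0.0224
```

```bash
python3 look.py a1 rivet hole
cat > sv.py <<'E'
from h import *
import sys
tag=sys.argv[1];o=r.get_obs();print(o["tcp_pos"],o["grip_width"],o["contact_force"])
for n in("side","scene"):
    p=r.grab_frame(n);R,t=cam(p);X=np.array(o["tcp_pos"])
    H=np.array([0.5757,-0.0943,0.1508]);u,v=map(int,proj(p,R,t,H))
    print(n,"hole px",proj(p,R,t,H),"rivet tip",proj(p,R,t,X+[0,0,-0.0093]),"flange",proj(p,R,t,X+[0,0,0.0197]))
    a,b=max(0,v-50),max(0,u-60);print("crop",b,a);cv2.imwrite(f"pics/{n}{tag}.png",cv2.convertScaleAbs(cv2.resize(p["pixels"][a:a+90,b:b+120],None,fx=6,fy=6,interpolation=cv2.INTER_CUBIC),alpha=1.6))
E
python3 sv.py a1
```

```text
13.75 [ 0.5761 -0.0946  0.191 ] [ 1.20883232  1.20949171 -1.20908412] cam [ 0.64828139 -0.09377753  0.36179762]
rivet 0.63 254.8 237.8 [ 0.5803 -0.0934  0.2163]
hole 0.56 254.8 204.1 [ 0.5694 -0.0932  0.1341]
[ 0.5765894  -0.09490933  0.19175352] 0.021738471304102742 [ 0.39282535 -0.35939258 -0.31891863]
side hole px (np.float64(270.0208251853883), np.float64(186.90338705475037)) rivet tip (np.float64(269.827293248337), np.float64(175.78014495787255)) flange (np.float64(269.88580136779746), np.float64(165.43495647347544))
crop 210 136
scene hole px (np.float64(242.27837736284226), np.float64(181.76876864463696)) rivet tip (np.float64(242.12843474087163), np.float64(175.65343920498498)) flange (np.float64(241.96194671409413), np.float64(169.56178594687705))
crop 182 131
```

View pics/sidea1.png

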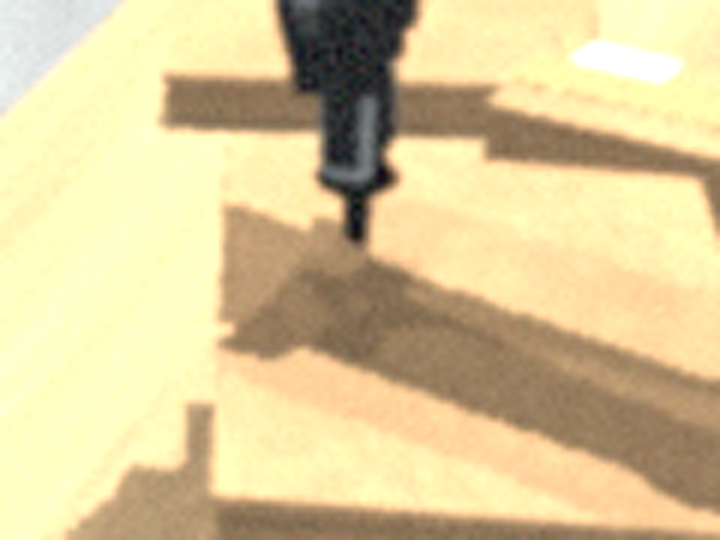

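View pics/scenea1.png

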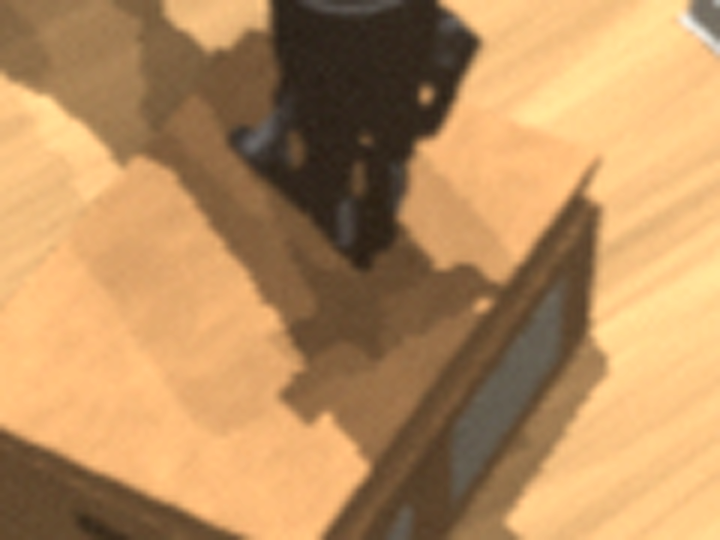

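View pics/a1.png

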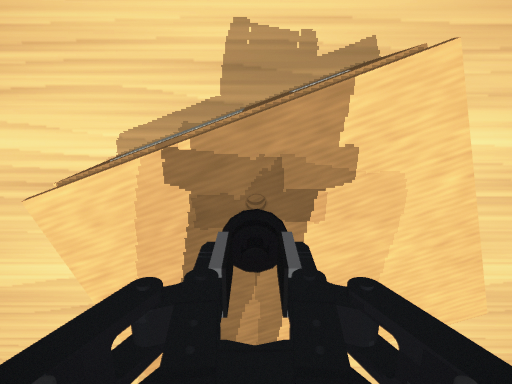

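The hole shows just past the flange at (255,202). I'll overlay the predictions for a fine check.

Run:
```python
import numpy as np,cv2
d=np.load("a1.npz");R,t=d["R"],d["t"];f,cx,cy=d["K"];C=d["C"]
def pr(X):
    c=X@R.T+t;return np.c_[f*c[:,0]/c[:,2]+cx,f*c[:,1]/c[:,2]+cy]
im=cv2.convertScaleAbs(d["px"],alpha=2);S=8;u0,v0=195,170
big=cv2.resize(im[v0:v0+75,u0:u0+100],None,fx=S,fy=S,interpolation=cv2.INTER_CUBIC)
th=np.linspace(0,2*np.pi,60)
n=np.array([-.0985,-.037,1]);n/=np.linalg.norm(n);e1=np.cross([0,1,0],n);e1/=np.linalg.norm(e1);e2=np.cross(n,e1)
H=np.array([.5757,-.0943,.1508])
P=np.load("a1.npz")["C"];q=P[185:225,:][:, 310:420].reshape(-1,3);k=np.linalg.lstsq(np.c_[q[:,:2],np.ones(len(q))],q[:,2],rcond=None)[0];print("flap here",k,k@[H[0],H[1],1])
def ring(c,r,a,b,col):
    X=c+r*(np.cos(th)[:,None]*a+np.sin(th)[:,None]*b);p=((pr(X)+0.5-[u0,v0])*S).astype(np.int32);cv2.polylines(big,[p],True,col,1)
ring(H,.007,e1,e2,(0,0,255))
T=np.array([.5763,-.0947,.1914])
ring(T+[0,0,.0197+.0015],.018,np.array([1,0,0]),np.array([0,1,0]),(0,255,0))
cv2.imwrite("pics/a1o.png",big)
```

```text
flap here [ 0.60910152  0.106008   -0.18256994] 0.15809324742569836
```

View pics/a1o.png

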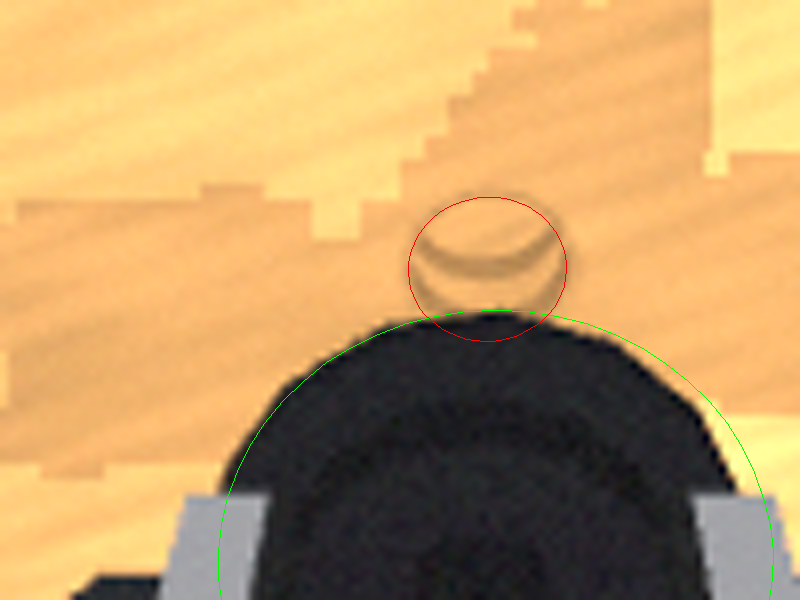

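The hole overlay matches, and the rivet is aligned to within about 0.4 mm. Lowering in small, force-checked steps.

>>> {"fn": "play_rows", "kwargs": {
  "plan": [
    [-0.7,0,-0.0003,-0.012,0],
    [-0.7,0,-0.0003,-0.022,0],
    [-0.7,0,-0.0003,-0.028,0],
    [-0.7,0,-0.0003,-0.03,0],
    [-0.7,0,-0.0003,-0.032,0],
    [-0.7,0,-0.0003,-0.034,0],
    [-0.7,0,-0.0003,-0.034,0]
  ]
}}

```text
clock: 14.7
tcp_pos: [0.576, -0.0953, 0.1568]
orientation: [1.209, 1.209, -1.209]
contact_force: [-0.5, 0.3, -0.0]
grip_width: 0.0222
```

>>> {"fn": "play_rows", "kwargs": {
  "plan": [
    [-0.7,0,0,-0.001,0],
    [-0.7,0,0,-0.002,0],
    [-0.7,0,0,-0.003,0],
    [-0.7,0,0,-0.003,0]
  ]
}}

```text
clock: 15.1
tcp_pos: [0.576, -0.0953, 0.1538]
orientation: [1.209, 1.209, -1.209]
contact_force: [-0.4, 0.8, 0.7]
grip_width: 0.0221
```

>>> {"fn": "play_rows", "kwargs": {
  "plan": [
    [-0.7,0,0,-0.001,0],
    [-0.7,0,0,-0.002,0],
    [-0.7,0,0,-0.003,0],
    [-0.7,0,0,-0.004,0],
    [-0.7,0,0,-0.004,0]
  ]
}}

```text
clock: 15.6
tcp_pos: [0.5759, -0.0953, 0.1497]
orientation: [1.209, 1.209, -1.21]
contact_force: [-0.4, -0.5, 0.7]
grip_width: 0.0221
```

>>> {"fn": "play_rows", "kwargs": {
  "plan": [
    [-0.7,0,0,-0.001,0],
    [-0.7,0,0,-0.002,0],
    [-0.7,0,0,-0.003,0],
    [-0.7,0,0,-0.004,0],
    [-0.7,0,0,-0.004,0]
  ]
}}

```text
clock: 16.1
tcp_pos: [0.5759, -0.0953, 0.1457]
orientation: [1.209, 1.209, -1.21]
contact_force: [-0.8, 0.0, 0.1]
grip_width: 0.0222
```

>>> {"fn": "play_rows", "kwargs": {
  "plan": [
    [-0.7,0,0,-0.001,0],
    [-0.7,0,0,-0.002,0],
    [-0.7,0,0,-0.003,0],
    [-0.7,0,0,-0.004,0],
    [-0.7,0,0,-0.004,0]
  ]
}}

```text
clock: 16.6
tcp_pos: [0.5759, -0.0953, 0.1417]
orientation: [1.209, 1.209, -1.21]
contact_force: [-1.1, -0.1, -0.9]
grip_width: 0.022
```

>>> {"fn": "play_rows", "kwargs": {
  "plan": [
    [-0.7,0,0,-0.002,0],
    [-0.7,0,0,-0.004,0],
    [-0.7,0,0,-0.006,0],
    [-0.7,0,0,-0.007,0],
    [-0.7,0,0,-0.007,0]
  ]
}}

```text
clock: 17.1
tcp_pos: [0.5758, -0.0953, 0.1347]
orientation: [1.209, 1.209, -1.21]
contact_force: [-0.7, 0.1, -0.5]
grip_width: 0.0217
```

>>> {"fn": "play_rows", "kwargs": {
  "plan": [
    [-0.7,0,0,-0.001,0],
    [-0.7,0,0,-0.002,0],
    [-0.7,0,0,-0.003,0],
    [-0.7,0,0,-0.003,0]
  ]
}}

```text
clock: 17.5
tcp_pos: [0.5761, -0.0952, 0.1319]
orientation: [1.209, 1.209, -1.209]
contact_force: [0.5, -0.3, 1.1]
grip_width: 0.0223
```

```bash
python3 look.py a2 rivet hole; python3 sv.py a2
```

```text
17.5 [ 0.5761 -0.0952  0.1319] [ 1.20941362  1.20894613 -1.20914207] cam [ 0.64823941 -0.09445032  0.30269075]
rivet 0.94 258.0 239.7 [ 0.5797 -0.0956  0.1583]
[ 0.57608067 -0.09530259  0.13198485] 0.02224097663919767 [ 0.79454641 -0.82376586  0.79762032]
side hole px (np.float64(270.0208251853883), np.float64(186.90338705475037)) rivet tip (np.float64(269.9473016455545), np.float64(196.13792437075523)) flange (np.float64(270.00579175755166), np.float64(186.39167301406056))
crop 210 136
scene hole px (np.float64(242.27837736284226), np.float64(181.76876864463696)) rivet tip (np.float64(242.25342325578785), np.float64(187.47228953555577)) flange (np.float64(242.09561426570335), np.float64(181.83235661957818))
crop 182 131
```

View pics/sidea2.png

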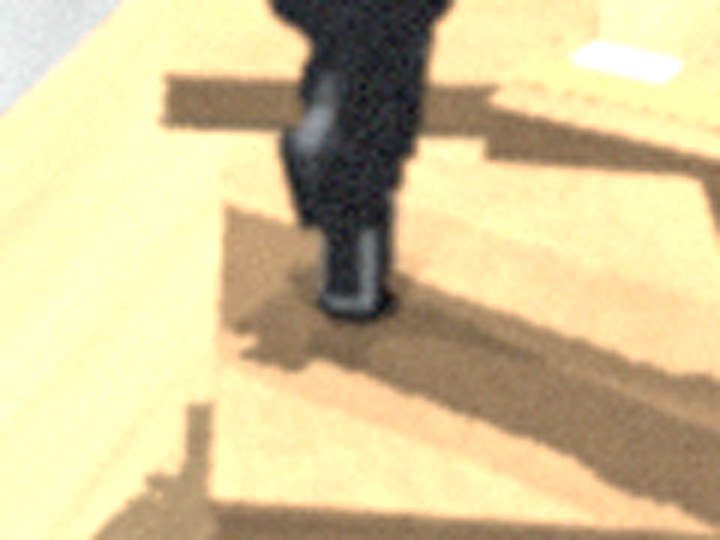

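View pics/a2.png

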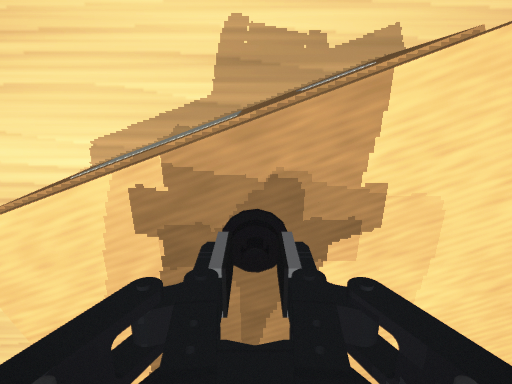

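The flange is just reaching the flap. A little lower until it bears.

>>> {"fn": "play_rows", "kwargs": {
  "plan": [
    [-0.7,0,0,-0.001,0],
    [-0.7,0,0,-0.002,0],
    [-0.7,0,0,-0.002,0],
    [-0.7,0,0,-0.002,0]
  ]
}}

```text
clock: 18.15
tcp_pos: [0.5761, -0.0953, 0.1299]
orientation: [1.209, 1.209, -1.209]
contact_force: [0.2, 0.1, 0.5]
grip_width: 0.022
```

>>> {"fn": "play_rows", "kwargs": {
  "plan": [
    [-0.7,0,0,-0.001,0],
    [-0.7,0,0,-0.002,0],
    [-0.7,0,0,-0.002,0],
    [-0.7,0,0,-0.002,0]
  ]
}}

```text
clock: 18.55
tcp_pos: [0.5761, -0.0953, 0.1279]
orientation: [1.209, 1.209, -1.209]
contact_force: [-0.1, 0.5, 0.7]
grip_width: 0.0218
```

```bash
python3 look.py a3 rivet
python3 - <<'E'
import numpy as np
for tg in("a1","a2","a3"):
    C=np.load(tg+".npz")["C"];
    d=C[...,:2]-np.array([.5757,-.0943])
    m=(np.abs(C[...,2]-.15)<.02)&(np.hypot(d[...,0],d[...,1])<.12);m[225:]=False
    P=C[m];A=np.c_[P[:,:2],np.ones(len(P))]
    for _ in range(4):
        k=np.linalg.lstsq(A,P[:,2],rcond=None)[0];e=P[:,2]-A@k;w=abs(e)<.002;A=A[w];P=P[w]
    print(tg,len(P),k.round(4),"z@hole",k@[.5757,-.0943,1],"tilt",np.degrees(np.arctan(np.hypot(k[0],k[1]))))
E
```

```text
18.55 [ 0.5761 -0.0953  0.1279] [ 1.20934083  1.20900883 -1.20932493] cam [ 0.64817608 -0.09452086  0.29869262]
rivet 0.57 253.8 239.8 [ 0.5799 -0.0936  0.1549]
a1 35194 [0.0987 0.0369 0.0978] z@hole 0.15109227379172652 tilt 6.0151714411235355
a2 45464 [0.0907 0.0341 0.1008] z@hole 0.1498578786923966 tilt 5.536864759809764
a3 46293 [0.0714 0.0271 0.1079] z@hole 0.1464947091883509 tilt 4.367593727197066
```

The flange is seated, and the flap has been pressed from 151.1 to 146.5 mm. I'll ease back 3 mm and let go.

>>> {"fn": "play_rows", "kwargs": {
  "plan": [
    [-0.7,0,0,0.002,0],
    [-0.7,0,0,0.003,0],
    [-0.7,0,0,0.003,0],
    [-0.3,0,0,0.003,0],
    [0,0,0,0.004,0],
    [0,0,0,0.006,0],
    [0,0,0,0.006,0]
  ]
}}

```text
clock: 19.35
tcp_pos: [0.5762, -0.0953, 0.1342]
orientation: [1.209, 1.209, -1.209]
contact_force: [0.8, -0.2, -0.7]
grip_width: 0.0428
```

>>> {"fn": "play_rows", "kwargs": {
  "plan": [
    [0,0,0,0.01,0],
    [0,0,0,0.03,0],
    [0,0,0,0.06,0],
    [-0.5,0,0,0.06,0],
    [-1,0,0,0.06,0],
    [-1,0,0,0.06,0],
    [-1,0,0,0.06,0],
    [-1,0,0,0.06,0]
  ]
}}

```text
clock: 20.15
tcp_pos: [0.5755, -0.0952, 0.1932]
orientation: [1.209, 1.21, -1.21]
contact_force: [-0.2, -0.2, 0.0]
grip_width: 0.0002
```

```bash
python3 look.py a4 rivet hole; python3 sv.py a4
```

```text
20.15 [ 0.5755 -0.0952  0.1932] [ 1.20861212  1.21020752 -1.21047082] cam [ 0.64788107 -0.09442288  0.36383251]
rivet 0.58 255.2 202.2 [ 0.5787 -0.0946  0.1609]
[ 0.57582826 -0.09532224  0.19352373] -0.0002266581356476141 [-0.27160842  0.22582138 -0.13552647]
side hole px (np.float64(270.0208251853883), np.float64(186.90338705475037)) rivet tip (np.float64(270.1715755168749), np.float64(175.13016528434326)) flange (np.float64(270.23521777021915), np.float64(164.76724007045482))
crop 210 136
scene hole px (np.float64(242.27837736284226), np.float64(181.76876864463696)) rivet tip (np.float64(241.8543177649898), np.float64(175.2026584972949)) flange (np.float64(241.6823775539929), np.float64(169.09611804390227))
crop 182 131
```

View pics/a4.png

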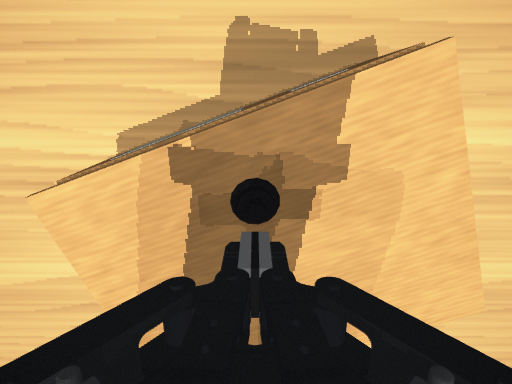

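View pics/sidea4.png

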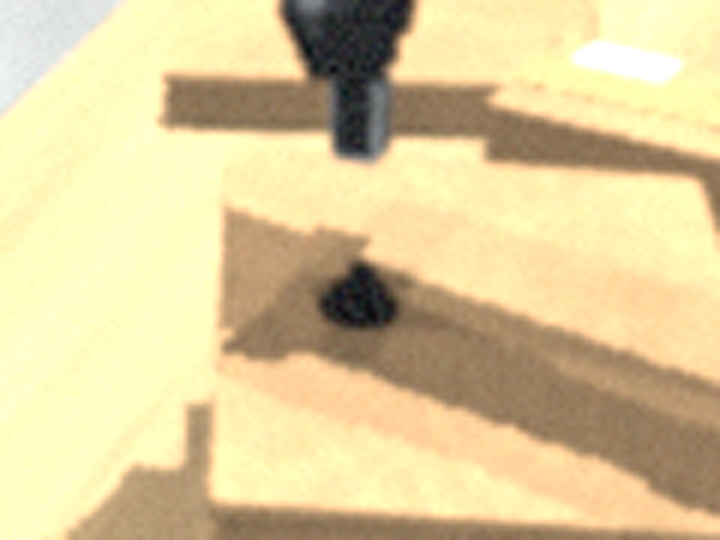

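The rivet stands in the hole with its pin up, flange on the flap at (255,202). I'll measure the pin top and where the shut tips are.

Run:
```python
import numpy as np,cv2
d=np.load("a4.npz");C=d["C"];px=d["px"]
reg=C[175:228,225:286].reshape(-1,3);g=px[175:228,225:286].max(2).reshape(-1)
m=(g<60)&(reg[:,2]>.12);q=reg[m]
top=q[q[:,2]>q[:,2].max()-.004];print("top z",q[:,2].max(),np.median(top,0),len(top))
for lo in np.arange(.148,.18,.003):print(round(lo,3),((q[:,2]>=lo)&(q[:,2]<lo+.003)).sum(),np.median(q[(q[:,2]>=lo)&(q[:,2]<lo+.003)],0) if ((q[:,2]>=lo)&(q[:,2]<lo+.003)).any() else "")
big=cv2.convertScaleAbs(cv2.resize(px[165:345,190:320],None,fx=4,fy=4,interpolation=cv2.INTER_CUBIC)[:600],alpha=2.5);cv2.imwrite("pics/a4c.png",big)
```

```text
top z 0.3638325105139391 [ 0.64788107 -0.09442288  0.36383251] 8
0.148 100 [ 0.5726832  -0.10035275  0.15035198]
0.151 581 [ 0.58390992 -0.09251034  0.1525281 ]
0.154 111 [ 0.58673385 -0.09251905  0.15482529]
0.157 325 [ 0.57388228 -0.09665485  0.15926193]
0.16 366 [ 0.58140548 -0.0922178   0.16067976]
0.163 0 
0.166 46 [ 0.57439549 -0.09556503  0.16859679]
0.169 241 [ 0.5746837  -0.09522311  0.16997835]
0.172 0 
0.175 0 
0.178 0
```

View pics/a4c.png

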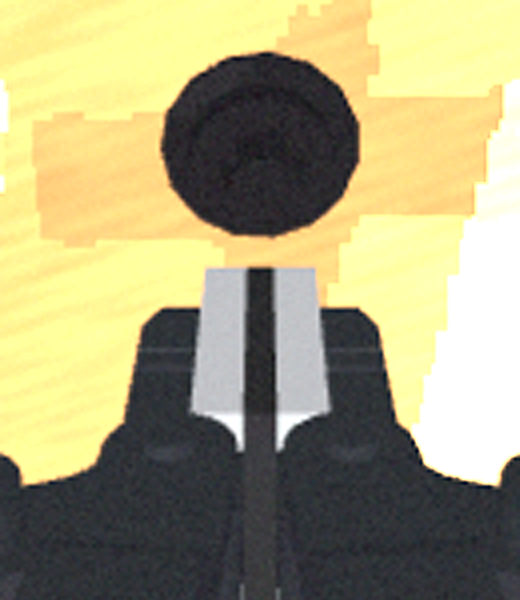

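The pin top is at (0.5745, -0.0953, 0.170), which is 10 mm above the collar top at 0.160. Descending with shut fingers.

>>> {"fn": "play_rows", "kwargs": {
  "plan": [
    [-1,0.003,0,-0.015,0],
    [-1,0.003,0,-0.028,0],
    [-1,0.003,0,-0.036,0],
    [-1,0.003,0,-0.04,0],
    [-1,0.003,0,-0.042,0],
    [-1,0.003,0,-0.042,0]
  ]
}}

```text
clock: 21.0
tcp_pos: [0.579, -0.0954, 0.1517]
orientation: [1.209, 1.209, -1.21]
contact_force: [-0.2, -0.0, -0.0]
grip_width: 0.0001
```

>>> {"fn": "play_rows", "kwargs": {
  "plan": [
    [-1,0,0,-0.001,0],
    [-1,0,0,-0.002,0],
    [-1,0,0,-0.003,0],
    [-1,0,0,-0.004,0],
    [-1,0,0,-0.005,0],
    [-1,0,0,-0.006,0],
    [-1,0,0,-0.006,0]
  ]
}}

```text
clock: 21.7
tcp_pos: [0.5789, -0.0953, 0.1457]
orientation: [1.209, 1.209, -1.21]
contact_force: [-0.0, 0.8, 0.3]
grip_width: -0.0
```

```bash
python3 look.py a5; python3 sv.py a5
```

```text
21.7 [ 0.5789 -0.0953  0.1457] [ 1.20919368  1.20932529 -1.20952607] cam [ 0.65107702 -0.09446844  0.31649728]
[ 0.57895596 -0.09530392  0.14579997] -0.0002054185838406828 [-0.28538408  0.14897337  0.38765074]
side hole px (np.float64(270.0208251853883), np.float64(186.90338705475037)) rivet tip (np.float64(268.91212381860487), np.float64(191.34363338387874)) flange (np.float64(268.956046126784), np.float64(181.4690886012395))
crop 210 136
scene hole px (np.float64(242.27837736284226), np.float64(181.76876864463696)) rivet tip (np.float64(242.7542959604867), np.float64(185.3834019796515)) flange (np.float64(242.60428301432466), np.float64(179.64827625301598))
crop 182 131
```

View pics/sidea5.png

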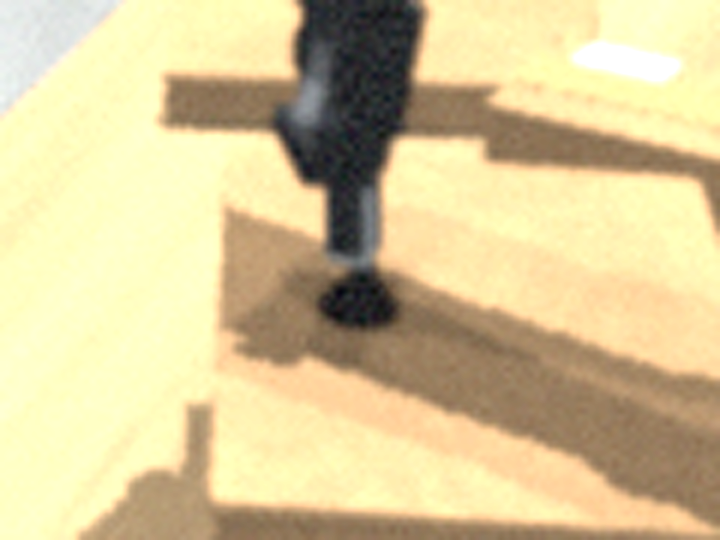

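View pics/a5.png

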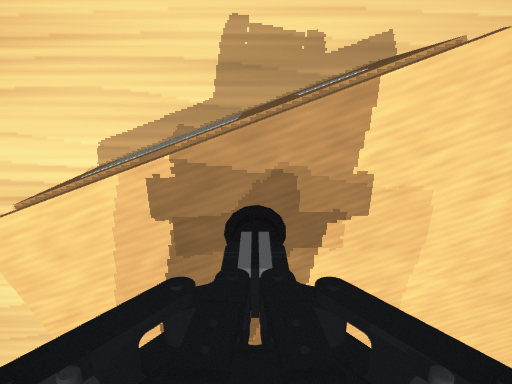

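The tips are just at the pin top and centred. Pressing slowly: flap first, then pin.

>>> {"fn": "play_rows", "kwargs": {
  "plan": [
    [-1,0,0,-0.001,0],
    [-1,0,0,-0.002,0],
    [-1,0,0,-0.003,0],
    [-1,0,0,-0.004,0],
    [-1,0,0,-0.005,0],
    [-1,0,0,-0.005,0]
  ]
}}

```text
clock: 22.45
tcp_pos: [0.5793, -0.0952, 0.1409]
orientation: [1.209, 1.209, -1.209]
contact_force: [-0.6, -0.1, -0.1]
grip_width: 0.0001
```

>>> {"fn": "play_rows", "kwargs": {
  "plan": [
    [-1,0,0,-0.001,0],
    [-1,0,0,-0.002,0],
    [-1,0,0,-0.003,0],
    [-1,0,0,-0.003,0]
  ]
}}

```text
clock: 22.85
tcp_pos: [0.5793, -0.0952, 0.138]
orientation: [1.209, 1.209, -1.209]
contact_force: [1.4, 0.3, 0.6]
grip_width: -0.0004
```

>>> {"fn": "play_rows", "kwargs": {
  "plan": [
    [-1,0,0,-0.0005,0],
    [-1,0,0,-0.001,0],
    [-1,0,0,-0.0015,0],
    [-1,0,0,-0.002,0],
    [-1,0,0,-0.002,0]
  ]
}}

```text
clock: 23.35
tcp_pos: [0.5795, -0.0952, 0.1365]
orientation: [1.21, 1.209, -1.209]
contact_force: [2.0, 0.6, 5.7]
grip_width: 0.0001
```

```bash
cat > flap.py <<'E'
import numpy as np,sys
for tg in sys.argv[1:]:
    C=np.load(tg+".npz")["C"];d=C[...,:2]-np.array([.5757,-.0943])
    m=(np.abs(C[...,2]-.145)<.02)&(np.hypot(d[...,0],d[...,1])<.12);m[225:]=False;m[180:,215:300]=False
    P=C[m];A=np.c_[P[:,:2],np.ones(len(P))]
    for _ in range(4):
        k=np.linalg.lstsq(A,P[:,2],rcond=None)[0];e=P[:,2]-A@k;w=abs(e)<.002;A=A[w];P=P[w]
    print(tg,"z@hole",k@[.5757,-.0943,1],"tilt",np.degrees(np.arctan(np.hypot(k[0],k[1]))))
E
python3 look.py a6; python3 flap.py a5 a6; python3 sv.py a6
```

```text
23.35 [ 0.5795 -0.0952  0.1365] [ 1.20989107  1.20854176 -1.20851582] cam [ 0.65145109 -0.09444691  0.30731288]
a5 z@hole 0.14901367135512045 tilt 5.2778106367260795
a6 z@hole 0.14349042888436023 tilt 3.3441553350781583
[ 0.57945729 -0.09522095  0.13645204] -1.870303534693616e-05 [0.73111277 0.5716126  4.10906046]
side hole px (np.float64(270.0208251853883), np.float64(186.90338705475037)) rivet tip (np.float64(268.70360311888646), np.float64(194.45013434520808)) flange (np.float64(268.7443271957186), np.float64(184.66655389862024))
crop 210 136
scene hole px (np.float64(242.27837736284226), np.float64(181.76876864463696)) rivet tip (np.float64(242.9221707554025), np.float64(187.27360213924365)) flange (np.float64(242.77615436779533), np.float64(181.60709026654237))
crop 182 131
```

View pics/sidea6.png

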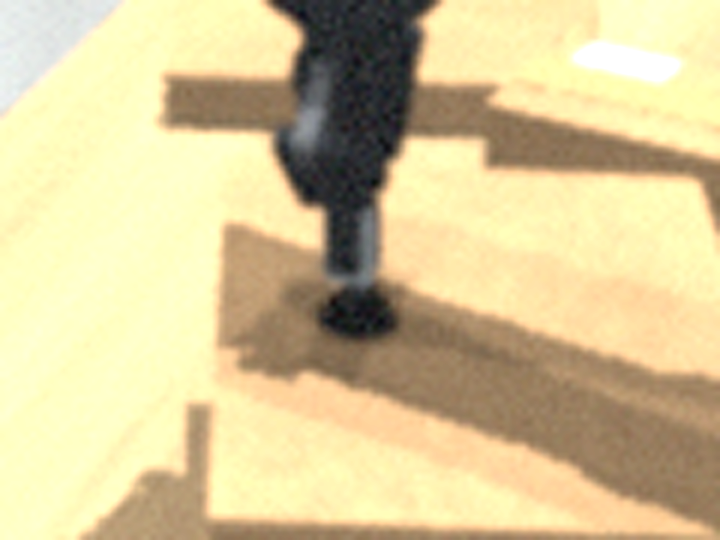

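The flap is shut at 143.5 mm. Pressing the pin now, 0.5 mm per row.

>>> {"fn": "play_rows", "kwargs": {
  "plan": [
    [-1,0,0,-0.0005,0],
    [-1,0,0,-0.001,0],
    [-1,0,0,-0.0015,0],
    [-1,0,0,-0.002,0],
    [-1,0,0,-0.0025,0],
    [-1,0,0,-0.003,0]
  ]
}}

```text
clock: 24.1
tcp_pos: [0.5797, -0.0952, 0.1339]
orientation: [1.21, 1.208, -1.208]
contact_force: [-0.5, 1.2, 8.4]
grip_width: 0.0
```

>>> {"fn": "play_rows", "kwargs": {
  "plan": [
    [-1,0,0,-0.0005,0],
    [-1,0,0,-0.001,0],
    [-1,0,0,-0.0015,0],
    [-1,0,0,-0.002,0],
    [-1,0,0,-0.0025,0],
    [-1,0,0,-0.003,0]
  ]
}}

```text
clock: 24.7
tcp_pos: [0.5798, -0.0951, 0.1309]
orientation: [1.21, 1.208, -1.208]
contact_force: [0.1, 1.8, 8.3]
grip_width: 0.0002
```

>>> {"fn": "play_rows", "kwargs": {
  "plan": [
    [-1,0,0,-0.0005,0],
    [-1,0,0,-0.001,0],
    [-1,0,0,-0.0015,0],
    [-1,0,0,-0.0015,0]
  ]
}}

```text
clock: 25.1
tcp_pos: [0.5799, -0.0951, 0.1293]
orientation: [1.21, 1.208, -1.208]
contact_force: [0.5, 1.2, 7.2]
grip_width: -0.0002
```

>>> {"fn": "play_rows", "kwargs": {
  "plan": [
    [-1,0,0,-0.0005,0],
    [-1,0,0,-0.001,0],
    [-1,0,0,-0.001,0]
  ]
}}

```text
clock: 25.4
tcp_pos: [0.58, -0.0951, 0.1284]
orientation: [1.21, 1.208, -1.208]
contact_force: [1.3, 0.8, 7.8]
grip_width: 0.0001
```

>>> {"fn": "play_rows", "kwargs": {
  "plan": [
    [-1,0,0,-0.0005,0],
    [-1,0,0,-0.0005,0]
  ]
}}

```text
clock: 25.6
tcp_pos: [0.58, -0.0951, 0.1279]
orientation: [1.21, 1.208, -1.208]
contact_force: [1.5, 1.8, 7.6]
grip_width: -0.0004
```

>>> {"fn": "play_rows", "kwargs": {
  "plan": [
    [-1,0,0,-0.0005,0],
    [-1,0,0,-0.0005,0]
  ]
}}

```text
clock: 25.8
tcp_pos: [0.58, -0.0951, 0.1274]
orientation: [1.21, 1.208, -1.208]
contact_force: [0.9, 1.2, 8.7]
grip_width: 0.0002
```

>>> {"fn": "play_rows", "kwargs": {
  "plan": [
    [-1,0,0,-0.0005,0],
    [-1,0,0,-0.0005,0]
  ]
}}

```text
clock: 26.0
tcp_pos: [0.58, -0.095, 0.1269]
orientation: [1.21, 1.208, -1.208]
contact_force: [1.9, 1.9, 7.3]
grip_width: 0.0001
```

>>> {"fn": "play_rows", "kwargs": {
  "plan": [
    [-1,0,0,-0.0005,0],
    [-1,0,0,-0.0005,0]
  ]
}}

```text
clock: 26.2
tcp_pos: [0.5801, -0.0951, 0.1268]
orientation: [1.211, 1.208, -1.207]
contact_force: [-0.4, 1.0, 10.0]
grip_width: -0.0001
```

>>> {"fn": "play_rows", "kwargs": {
  "plan": [
    [-1,0,0,-0.0003,0],
    [-1,0,0,-0.0003,0]
  ]
}}

```text
clock: 26.4
tcp_pos: [0.5801, -0.095, 0.1267]
orientation: [1.211, 1.208, -1.207]
contact_force: [-0.6, 2.6, 11.8]
grip_width: -0.0
```

The force has stepped up above the 8 N slide and motion has stopped, so the pin is home. Backing off to inspect.

>>> {"fn": "play_rows", "kwargs": {
  "plan": [
    [-1,0,0,0.003,0],
    [-1,0,0,0.01,0],
    [-1,0,0,0.03,0],
    [-1,0,0,0.065,0],
    [-1,0,0,0.065,0],
    [-1,0,0,0.065,0],
    [-1,0,0,0.065,0]
  ]
}}

```text
clock: 27.1
tcp_pos: [0.5779, -0.0953, 0.1891]
orientation: [1.208, 1.211, -1.211]
contact_force: [-0.1, 0.6, -0.3]
grip_width: 0.0001
```

```bash
python3 look.py a7 rivet hole; python3 flap.py a7; python3 sv.py a7
python3 - <<'E'
import numpy as np,cv2
d=np.load("a7.npz");C=d["C"];px=d["px"]
reg=C[165:229,215:296].reshape(-1,3);g=px[165:229,215:296].max(2).reshape(-1)
q=reg[(g<60)&(reg[:,2]>.12)&(reg[:,2]<.2)]
for lo in np.arange(.14,.172,.002):
    w=(q[:,2]>=lo)&(q[:,2]<lo+.002)
    if w.any():print(round(lo,3),w.sum(),np.median(q[w],0).round(4))
cv2.imwrite("pics/a7c.png",cv2.convertScaleAbs(cv2.resize(px[160:290,190:320],None,fx=4.5,fy=4.5,interpolation=cv2.INTER_CUBIC),alpha=3))
E
```

```text
27.1 [ 0.5779 -0.0953  0.1891] [ 1.20841307  1.21074899 -1.21103786] cam [ 0.6504556  -0.09448567  0.35974819]
rivet 0.58 255.3 203.6 [ 0.5805 -0.0946  0.1571]
rivet 0.19 267.7 200.4 [ 0.5825 -0.1028  0.1567]
a7 z@hole 0.14521453240461019 tilt 3.9546813591566816
[ 0.57817989 -0.09523543  0.18901499] -0.0004175887744272719 [0.5565763  0.34561442 0.25088324]
side hole px (np.float64(270.0208251853883), np.float64(186.90338705475037)) rivet tip (np.float64(269.26231090404826), np.float64(176.58442018549516)) flange (np.float64(269.31237025397144), np.float64(166.2728298517944))
crop 210 136
scene hole px (np.float64(242.27837736284226), np.float64(181.76876864463696)) rivet tip (np.float64(242.38662097610586), np.float64(176.59040821861308)) flange (np.float64(242.22528505695084), np.float64(170.52361654945628))
crop 182 131
0.144 4 [ 0.5743 -0.0975  0.1457]
0.146 202 [ 0.5742 -0.1055  0.1474]
0.148 445 [ 0.5864 -0.0905  0.1489]
0.15 64 [ 0.5873 -0.0936  0.1507]
0.152 42 [ 0.5856 -0.0946  0.1532]
0.154 392 [ 0.5708 -0.0963  0.1554]
0.156 617 [ 0.578  -0.0933  0.1567]
0.158 9 [ 0.5851 -0.0899  0.1582]
```

View pics/sidea7.png

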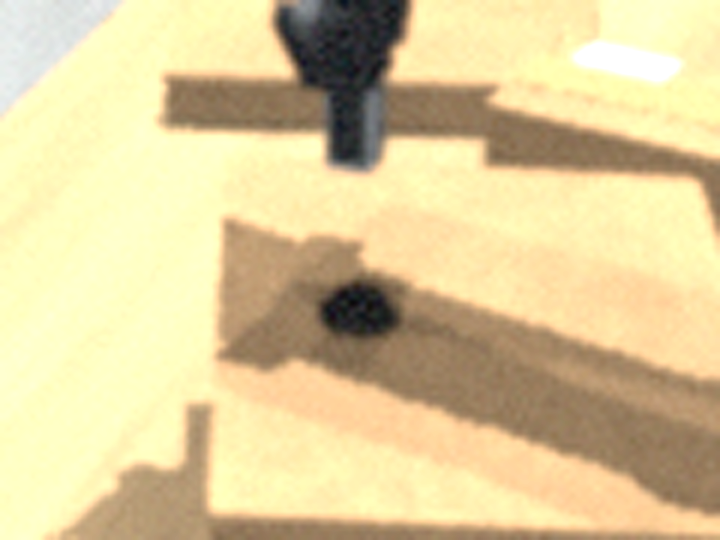

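View pics/a7c.png

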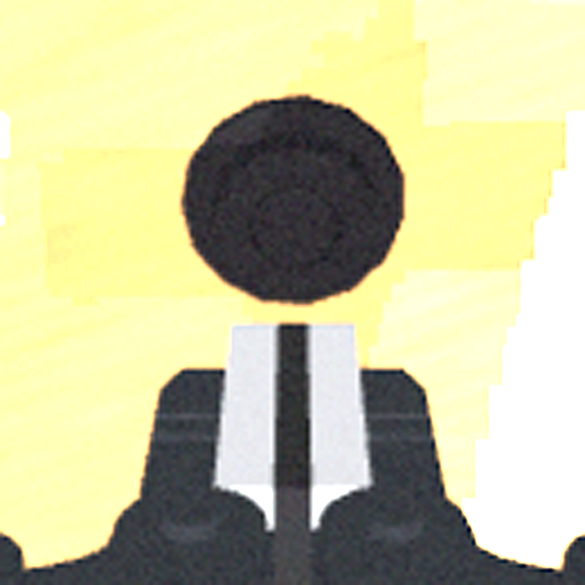

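The flap is held at 145.2 mm and the pin looks flush. I'll quantify the pin height against the collar and the square-ness.

Run:
```python
import numpy as np
d=np.load("a7.npz");C=d["C"];px=d["px"]
reg=C[160:231,210:300].reshape(-1,3);g=px[160:231,210:300].max(2).reshape(-1)
q=reg[(g<60)&(reg[:,2]>.1535)&(reg[:,2]<.17)]
c0=(q[:,:2].max(0)+q[:,:2].min(0))/2;print("collar c",c0,np.ptp(q[:,:2],axis=0))
rr=np.hypot(*(q[:,:2]-c0).T)
def fit(P):
    k=np.linalg.lstsq(np.c_[P[:,:2]-c0,np.ones(len(P))],P[:,2],rcond=None)[0];return k
a=fit(q[(rr>8)&(rr<12)]);b=fit(q[rr<5.5e-3]) if 1 else 0
m=(rr>.008)&(rr<.0122);a=fit(q[m]);b=q[rr<.0055]
print("collar plane",a,m.sum(),"pin minus collar mm",1e3*np.mean(b[:,2]-np.c_[b[:,:2]-c0,np.ones(len(b))]@a),len(b))
f=reg[(g<60)&(reg[:,2]>.145)&(reg[:,2]<.152)];f=f[np.hypot(*(f[:,:2]-c0).T)>.0145]
print("flange plane",fit(f),len(f))
P=C[(abs(C[...,2])<.02)];k=np.linalg.lstsq(np.c_[P[:,:2],np.ones(len(P))],P[:,2],rcond=None)[0];print("bench",k,k@[.576,-.094,1])
w=(np.abs(C[...,2]-.145)<.02);w[150:]=False
from h import *
for i in range(2):
    p=r.grab_frame("side");R,t=cam(p);X=cloud(p,R,t);dd=X[...,:2]-[.576,-.094];h=np.hypot(dd[...,0],dd[...,1]);mm=(h>.024)&(h<.06)&(abs(X[...,2]-.145)<.015);Q=X[mm];k=np.linalg.lstsq(np.c_[Q[:,:2],np.ones(len(Q))],Q[:,2],rcond=None)[0];print("side flap z",k@[.576,-.094,1])
    mb=abs(X[...,2])<.02;Q=X[mb&(np.hypot(X[...,0]-.5,X[...,1])<.4)];print("side bench",np.median(Q[:,2]))
```

```text
collar c [ 0.57540427 -0.09459921] [0.02568942 0.02495336]
collar plane [0.06542576 0.02679095 0.15621631] 514 pin minus collar mm 0.4099054850402414 180
flange plane [0.05526311 0.0253267  0.14806409] 496
bench [-0.00076023  0.00070454  0.00038851] -0.00011560214411676775
side flap z 0.14534423449368866
side bench 1.6180765750245972e-05
side flap z 0.14539388521197183
side bench 1.4433095441947625e-05
```

The pin is 0.4 mm above the collar (limit 1.2). The flap is held at 145.2–145.4 mm in two cameras, and flange and flap are parallel. I'll withdraw and recheck for drift before handing in.

>>> {"fn": "play_rows", "kwargs": {
  "plan": [
    [-1,0,0,0.03,0],
    [-1,0,0,0.05,0],
    [-1,0,0,0.05,0],
    [-1,0,0,0.05,0],
    [-1,0,0,0.05,0],
    [-1,0,0,0.05,0]
  ]
}}

```text
clock: 28.05
tcp_pos: [0.5783, -0.0951, 0.2389]
orientation: [1.208, 1.211, -1.211]
contact_force: [0.3, 0.3, 0.2]
grip_width: -0.0004
```

```bash
python3 look.py a8 rivet; python3 flap.py a8
python3 - <<'E'
from h import *
p=r.grab_frame("side");R,t=cam(p);X=cloud(p,R,t);dd=X[...,:2]-[.576,-.094];h=np.hypot(dd[...,0],dd[...,1]);mm=(h>.024)&(h<.06)&(abs(X[...,2]-.145)<.015);Q=X[mm];k=np.linalg.lstsq(np.c_[Q[:,:2],np.ones(len(Q))],Q[:,2],rcond=None)[0];print("side flap z",k@[.576,-.094,1])
print(r.get_obs()["contact_force"]); cv2.imwrite("pics/fin.png",p["pixels"])
E
```

```text
28.05 [ 0.5783 -0.0951  0.2389] [ 1.20834516  1.21069117 -1.21082546] cam [ 0.65079201 -0.09435208  0.40958156]
rivet 0.7 254.8 183.1 [ 0.5812 -0.0937  0.1572]
a8 z@hole 0.1452081238476452 tilt 3.9428048863892307
side flap z 0.14545274880145925
[ 0.21198419 -0.06267034  0.57480144]
```

View pics/fin.png

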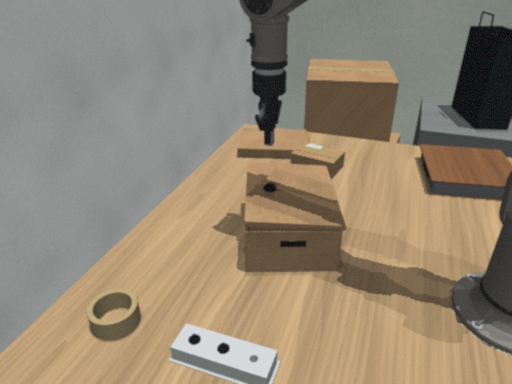

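The side view shows the rivet set in the closed flap at (269,187), the small rivets still in the tray, the tape and parcel untouched, and the gripper clear. Nothing is drifting.

```bash
python3 -c "
from bench import r;print(r.hand_in())"
```

```text
the job is handed in; nothing more can be done
None
```

The large rivet is set in the flap and holds the carton shut. I handed the job in at about 28 s, and it reports no verdict.

I gripped the rivet by its collar and lowered it through the flap hole with its pin up. Then I let go and pressed the pin in slowly with shut fingers. The pin slid at about 8 N. I stopped at about 12 N, when the force had risen and motion had stopped.

**Last checks**
- **Flap:** the hole mouth is held at 145.2 mm (wrist camera) to 145.4 mm (side camera), against a 146 mm limit. It was steady over about 1 s. The margin is under 1 mm, smaller than the roughly 2 mm camera calibration.
- **Pin:** about 0.4 mm above the collar, against an allowed 1.2 mm.
- **Square-ness:** the flange and flap slopes agree to about 1°.
- **Surroundings:** in the side picture the small rivets, tape and parcel look unmoved, and the gripper is clear.

**Disagreements with the text**
- **Fingertips:** the pictures put them about 25–30 mm behind the stated TCP, where the text says 8 mm ahead. I worked from the pictures and the contact forces.
- **Grip width:** it read 22 mm on the 26 mm collar.

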